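# Seat the adapter plate on the test fixture's pins and latch it

### The arm

A 6-joint arm with a two-finger parallel gripper is mounted at the origin on the work surface. World frame = base frame: x ahead of the robot, y to its left, z up, the work surface at z = 0. Lengths are in m, angles in rad, forces in N, time in s.
With the tool pointing down it reaches from about 0.375 to 0.9 m from the base axis. Payload 3.1 kg.
Tool frame: the origin (TCP) lies between the finger pads; the fingertips stand 25 mm ahead of it and the grasp point (between the pads) lies 6 mm ahead of it; x points along the fingers, z is the direction in which the jaws open and shut, and the axes are right-handed (so a half turn about x gives the same grasp; the last joint's range is limited). The gripper opens to 87 mm and grips with 3 to 60 N. Pads are 19 mm wide; open, the fingers measure 117 mm over their backs; the gripper's body (75 mm by 190 mm) begins 51 mm behind the grasp point.
Start: joints at [-0.178, 0.527, 1.433, -0, 1.181, -0.178], TCP at [0.625, 0, 0.248] pointing down, gripper open.
Joint ranges: [-3.08, 3.08], [-0.75, 2.2], [0.22, 2.44], [-1.43, 4.57], [0, 2.65], [-2.85, 2.85]. Speed limits (rad/s): [2.79, 2.79, 3.14, 3.14, 3.14, 3.14].

### API

Orientations are given as a 3x3 rotation matrix whose columns are the frame's x, y, z axes.
In Python, from plant import r, viewer gives the robot as it stands.
- The arm moves only by the tool step_arm, never from a script. Its argument "plan" is a list of rows, each an object of numbers: "tx", "ty", "tz": the shift along the tool's x, y, z in m; "roll": the turn about the tool's x in degrees; "claw": the closure, from 0 (fully open) to 1 (shut). A call has 1 to 12 rows; each row shifts and turns the pose as measured when the row begins, along the tool's axes as they then stand; what a row does not reach is not made up. A row lasts 1/12 s, in which the tool goes at most 41.7 mm and 7.16 degrees, less where a joint would pass 70% of its speed; a pose out of reach is approached as far as the arm can. A call with a gripper value outside its range is refused whole. The fingers move at their own pace and stop on an object; "squeeze" is the grip in N (left out, the last holds). Time passes only in rows, so rows that do not move let the fingers close. It gives the time, the measured TCP pose, the force and the opening at its end, in the units of the state.
- r.sense(): the state, without advancing time (a new reading comes with each control period).
- viewer.grab_frame(name): name is "scene" or "side" or "wrist"; returns a dict with "img" (400x640x3 uint8, blue, green, red), "intrinsics" (3x3 intrinsics, pixels), "R" (3x3) and "t" (3): a world point X has camera coordinates R X + t. Camera axes: x right, y down, z forward; pixel columns grow to the right and rows downward; lengths in m; the calibration is good to about 2 mm. A picture is of the moment at which its call begins. There is no depth.
- r.hand_in(): hands the job in, once; it reports no verdict.
The state is a dict: "t": time; "qpos": joint angles; "joint_velocities": joint speeds; "effort": joint torques, N m; "ee_pos": TCP position; "ee_rot": TCP orientation; "force": force on the tool from outside, world axes, zero at the start; "ft_torque": the same for the moment, N m; "finger_gap": finger opening in m.
Only numpy, scipy, OpenCV 4.12 (cv2) and the standard library are available. Lean on these libraries where they do the work, as an engineer would, in place of code of your own. Each camera call takes 0.05 s, during which the arm holds its last target.

### The job

Fit the loose adapter plate onto the spring-mounted test fixture: lay it on the deck's two locating pins, slide it gently along until both slots drop over the pins and it lies flush on the deck, then swing the latch fully across the plate and let go. Press only lightly so that the sprung deck never goes down by more than a few millimetres (5 at most), and leave the gauge, tachometer, plug, dust cap and screwdriver where they are.

Things in the scene. Friction and masses are not known exactly. Their poses are not given: they have to be found in the camera images.
- plate: Adapter plate, loose on the bench: flat aluminium plate 170 (x) x 90 (y) x 8 mm, 0.3 to 0.55 kg. Two through slots on its x axis at x = -65 and +65 mm, each 12 mm in x and 16 mm in y. Origin: centre of the underside, z up. Turned half round it fits just as well.
- plate_grip (a point): Middle of the plate's black upright grip bar, above the plate's origin by 30 mm. The bar is 40 mm long along the plate's x, 12 mm thick in y, and rises from the plate's top face (8 mm) to 44 mm above the underside.
- deck_top (a point): Centre of the top face of the test fixture's grey deck (250 mm in x by 165 mm in y, about 50 mm above the bench). x along the deck's length, z up; yaw up to 0.25 rad either way. The plate is seated when its origin is at about (d, 0, 0) in this frame (d: see pin_slide), its x axis along this x, either way round.
- pin_slide (a point): Middle of the pin slide's travel, at the deck's top centre. Two upright steel locating pins, 10 mm thick, 9 mm tall above the deck, tips chamfered 1 mm, stand 130 mm apart on the deck's x axis, at x = d - 65 and d + 65 mm. The slide is locked with d anywhere from -18 to +18 mm; d is not reported. On the pin tips the plate is 9 mm too high.
- socket_top (a point): Top centre of the upright bayonet socket (44 mm in diameter over its twist collar), bolted to the fixture's base beyond the deck's +x end; its top is about 77 mm above the bench. Not part of the job; keep clear.
- deck (a joint): How far the deck is pressed down on its springs, m; 0 is free. It does not yield below 5 N of downward push, then gives 1 mm for each further 2 N (5 mm at 15 N). Plate alone does not move it.
- latch (a joint): Angle of the latch about its upright axis, rad, clockwise from above. Parked between -0.5 and 0.1, where the arm points about along the deck's +x, beside the plate's place; 1.57 points to the deck's -y, across the plate; end stop at 1.65. Stays where it is left (about 1.2 N at the knob to turn it).
- latch_knob (a point): Middle of the latch's black upright knob, 12 mm in diameter, 24 mm tall, 42 mm from the latch axis; 30.5 mm above the deck top, 12 mm above the arm's top. The steel arm is 14 mm wide, 8 mm thick, reaches 51 mm from the axis; its underside is 10.5 mm above the deck: it passes over a seated plate but not over one on the pin tips.
- latch_hinge (a point): Point on the latch's upright axis at the arm's underside, at x = 68, y = 65 mm in the frame of deck_top, 10.5 mm above the deck.
- plug: Bystander: brass connector plug, 30 mm in diameter, 42 mm tall, upright. Origin under its centre.
- cap: Bystander: yellow plastic dust cap, 34 mm in diameter, 18 mm tall. Origin under its centre.
- gauge: Bystander: black fuel pressure gauge, face up, 62 mm in diameter, 55 mm tall. Origin under its centre.
- tachometer: Bystander: silver tachometer housing, face up, 82 mm in diameter, 75 mm tall. Origin under its centre.
- screwdriver: Bystander: screwdriver lying on the bench beyond the plate. Origin under its middle.

How it is judged:
On the way, in this order (a step that is already met when the one before it is completed fails the run):
1. the plate lies flush on the deck, over the pins, with the latch still clear of it (z of plate in the frame of deck_top between -0.004 and 0.0025 m and horizontal distance between plate and deck_top below 0.024 m and angle between the x axis of plate and the x axis of deck_top, either way round below 0.1 rad and angle between plate's own z axis and vertical below 0.03 rad and value of joint latch below 0.9 rad), for 0.2 s.
2. the latch is swung across the plate (value of joint latch above 1.35 rad), for 0.2 s.
At the end, for the whole second after the job is handed in: The plate lies at rest over the pins, its underside within 2.5 mm of the deck's top, level within 0.03 rad, lined up with the deck within 0.1 rad and centred within 24 mm of the deck's centre; the latch is turned across it to more than 1.35 rad (z of plate in the frame of deck_top between -0.004 and 0.0025 m and horizontal distance between plate and deck_top below 0.024 m and angle between the x axis of plate and the x axis of deck_top, either way round below 0.1 rad and angle between plate's own z axis and vertical below 0.03 rad and linear speed of plate below 0.02 m/s and value of joint latch above 1.35 rad); the robot touches nothing.
It fails at once if the sprung deck is pressed down by more than 5 mm (value of joint deck above 0.0055 m).
It fails at once if a bystander is moved by more than 20 mm (distance of any of plug, cap, gauge, tachometer, screwdriver from where it was at the start of the episode above 0.02 m).
It also fails if it takes over 72 s, if anything falls off the work surface, if the arm or the gripper's body presses on something with over 40 N, if the wrist force passes 120 N, or if a joint passes its speed limit or range.

## Working session

There is one attempt and no reset: what is moved stays moved. The work goes in short steps, Python scripts to look and compute and a tool call to move; the robot and the scene stay as the last step left them, time stands still between calls to the robot, and variables do not carry over. Pictures are saved under pics/ and viewed, and the job is handed in when it is done.

Besides the shell and the picture viewer there is one more tool, called as name(argument=value, ...) on one line, values as JSON. step_arm: Moves the arm, as the interface text tells. Its arguments: {"type":"object","properties":{"plan":{"type":"array","items":{"type":"object","properties":{"tx":{"type":"number"},"ty":{"type":"number"},"tz":{"type":"number"},"roll":{"type":"number"},"claw":{"type":"number"}}}},"squeeze":{"type":"number"}},"required":["plan"]}

```bash
mkdir -p pics; ls
python3 - <<'E'
from plant import r, viewer
import cv2, numpy as np, pickle
s=r.sense();print(s['t'],s['ee_pos'],s['ee_rot'],s['force'],s['finger_gap'])
for n in ['scene','side','wrist']:
    f=viewer.grab_frame(n);cv2.imwrite(f'pics/{n}0.png',f['img']);pickle.dump(f,open(f'{n}0.pkl','wb'))
    print(n,f['intrinsics'].tolist(),np.round(f['R'],4).tolist(),f['t'])
E
```

```text
pics
0.0 [6.24287661e-01 1.72388589e-04 2.46555128e-01] [[-2.19239044e-03 -4.98291630e-05  9.99997595e-01]
 [ 3.75969995e-04  9.99999928e-01  5.06535542e-05]
 [-9.99997526e-01  3.76080143e-04 -2.19237155e-03]] [ 0.79317016 -0.56551151 -0.20046641] 0.08715286371772916
scene [[500.7168380589688, 0.0, 326.41343915973965], [0.0, 500.7168380589688, 207.82084527687576], [0.0, 0.0, 1.0]] [[0.8045, 0.5939, 0.0019], [0.3787, -0.5106, -0.7719], [-0.4575, 0.6218, -0.6357]] [-0.49084282 -0.12369934  1.50884635]
side [[427.3699171930836, 0.0, 326.36947591920455], [0.0, 427.3699171930836, 194.60359272169387], [0.0, 0.0, 1.0]] [[0.9263, -0.3768, -0.0066], [-0.189, -0.4493, -0.8732], [0.326, 0.8101, -0.4874]] [-0.51138002  0.21514341  0.72771463]
wrist [[317.23261809856467, 0.0, 321.3871524822981], [0.0, 317.23261809856467, 197.9730305236725], [0.0, 0.0, 1.0]] [[1.0, 0.0009, -0.0019], [0.0014, -0.9671, 0.2546], [-0.0016, -0.2546, -0.967]] [-0.62472708 -0.03008748  0.38995564]
```

View pics/scene0.png

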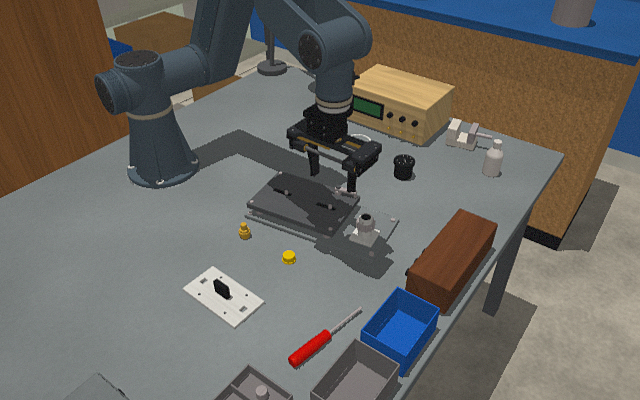

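View pics/side0.png

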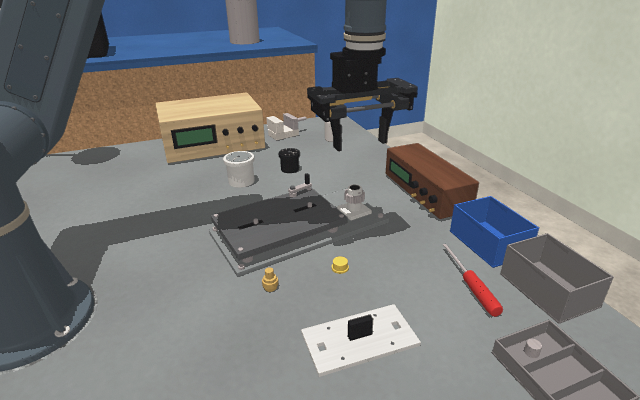

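View pics/wrist0.png

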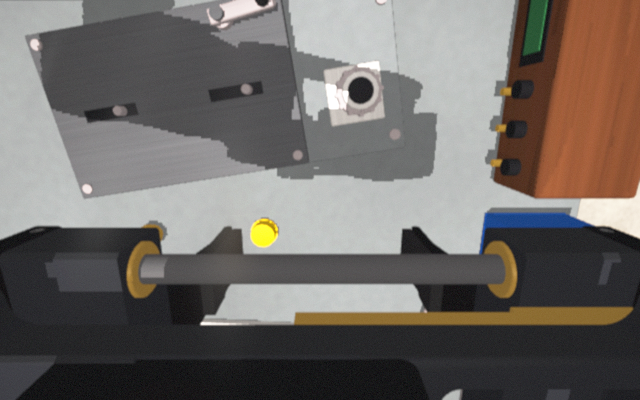

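The pictures show the plate at about (224,295) in scene and (360,338) in side. The deck is at about (300,200) in scene. The plug, cap and screwdriver lie around the plate, and the tachometer and gauge are behind the deck. I'll enlarge these areas.

Run:
```python
import cv2
a=cv2.imread('pics/scene0.png');b=cv2.imread('pics/side0.png');w=cv2.imread('pics/wrist0.png')
def c(i,x,y,wd,h,s,n): cv2.imwrite(f'pics/{n}.png',cv2.resize(i[y:y+h,x:x+wd],None,fx=s,fy=s,interpolation=cv2.INTER_CUBIC))
c(a,170,250,110,85,7,'s_plate');c(b,290,290,140,90,5.7,'d_plate')
c(a,235,160,160,110,5,'s_deck');c(b,200,170,200,110,4,'d_deck');c(w,20,0,400,200,2,'w_deck')
```

```text
(no output)
```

View pics/s_plate.png

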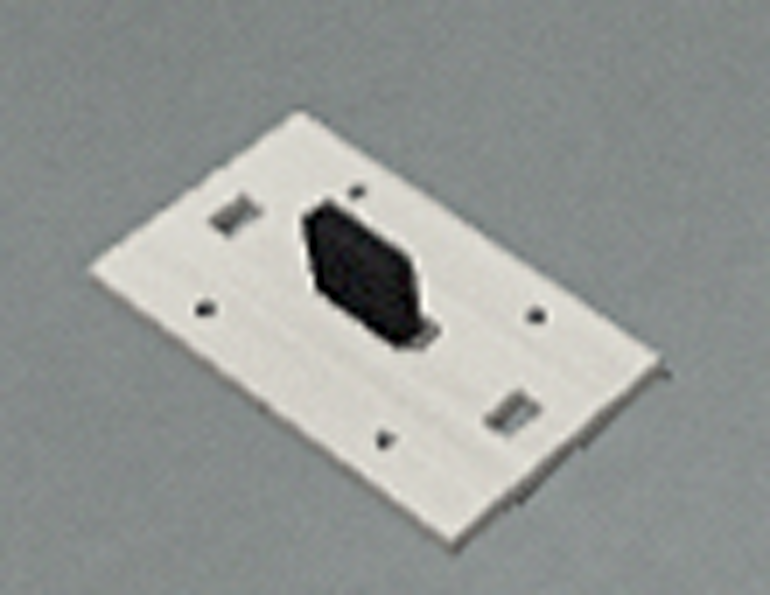

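View pics/d_plate.png

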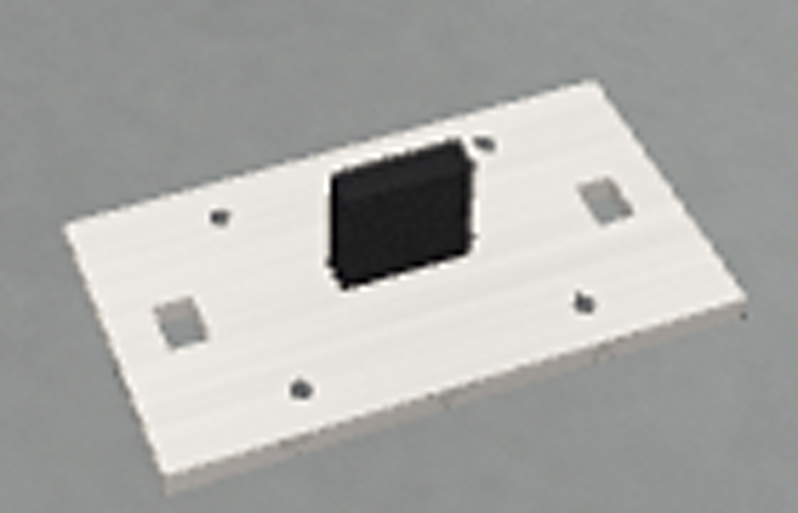

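View pics/s_deck.png

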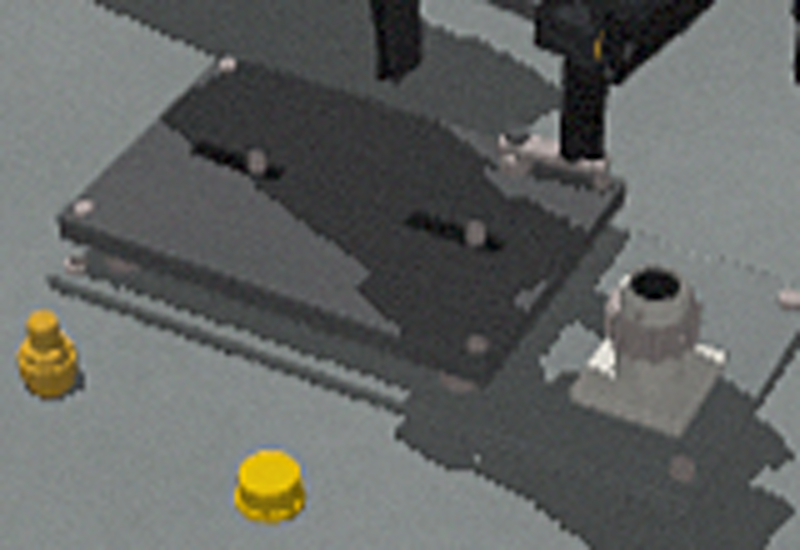

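View pics/d_deck.png

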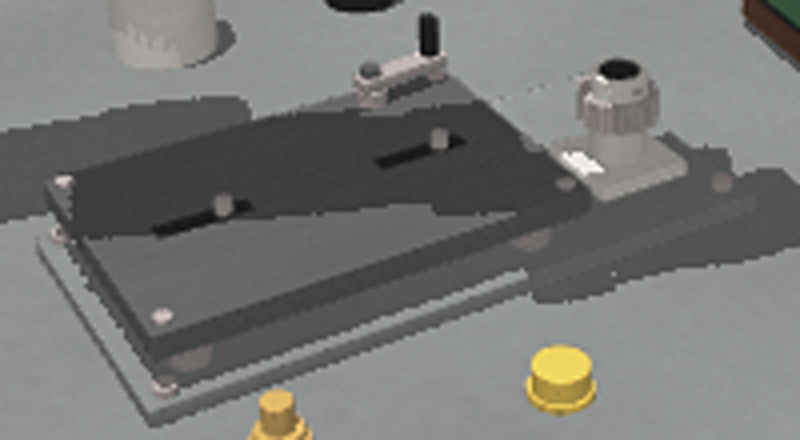

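View pics/w_deck.png

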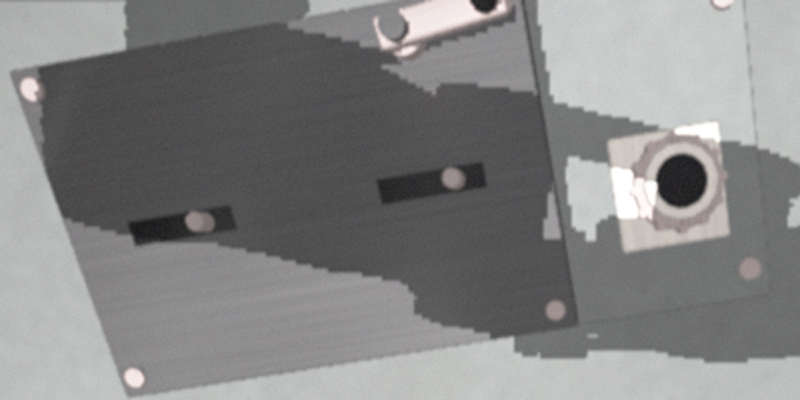

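Readings in crop pixels:
- Plate top corners: scene (298,112),(92,268),(452,545),(660,360) and side (66,228),(595,82),(743,298),(165,475).
- Deck corners: wrist (12,70),(128,396),(577,324).
- Pin tips: wrist (196,221),(451,178).
- Latch knob: side (430,20), which shows the latch parked along +x.

Next I'll fit the poses.

```bash
cat > h.py <<'E'
import numpy as np,cv2,pickle
from scipy.optimize import least_squares
def P(f,X):
    X=np.atleast_2d(X);c=X@f['R'].T+f['t'];p=c@f['intrinsics'].T
    return p[:,:2]/p[:,2:]
def uncrop(pts,x,y,s): return (np.array(pts,float)+.5)/s-.5+np.array([x,y])
def T(x,y,yaw,z,L):
    L=np.atleast_2d(L);c,s=np.cos(yaw),np.sin(yaw)
    return np.c_[x+c*L[:,0]-s*L[:,1],y+s*L[:,0]+c*L[:,1],z+L[:,2]]
def ray(f,uv,z):
    d=f['R'].T@(np.linalg.inv(f['intrinsics'])@np.r_[uv,1]);C=-f['R'].T@f['t']
    return C+d*(z-C[2])/d[2]
E
python3 - <<'E'
from h import *
S,D,W=[pickle.load(open(n+'0.pkl','rb')) for n in ('scene','side','wrist')]
sp=uncrop([(298,112),(92,268),(452,545),(660,360)],170,250,7)
dp=uncrop([(66,228),(165,475),(743,298),(595,82)],290,290,5.7)
for n,f,p in(('S',S,sp),('D',D,dp)):
    print(n,[np.round(ray(f,u,.008),4).tolist() for u in p])
# bl order: -x+y, -x-y, +x-y,+x+y
L=np.array([(-.085,.045,.008),(-.085,-.045,.008),(.085,-.045,.008),(.085,.045,.008)])
def res(q): 
    X=T(q[0],q[1],q[2],0,L); return np.r_[(P(S,X)-sp).ravel(),(P(D,X)-dp).ravel()]
m=least_squares(res,[.6,-.25,0]);print('plate',m.x,np.round(m.fun,1))
wd=uncrop([(12,70),(128,396),(577,324)],20,0,2)
wp=uncrop([(196,221),(451,178)],20,0,2)
dd=uncrop([(45,187),(455,78)],200,170,4); dpn=uncrop([(223,197),(440,131)],200,170,4)
sd=uncrop([(60,222),(622,188)],235,160,5); spn=uncrop([(257,155),(476,228)],235,160,5)
H=lambda i:[(-.125,.0825,0),(-.125,-.0825,0),(.125,-.0825,0),(.125,.0825,0)][i]
def res2(q):
    x,y,yw,z,d=q; t=lambda L:T(x,y,yw,z,L); pin=t([(d-.065,0,.009),(d+.065,0,.009)])
    return np.r_[(P(W,t([H(0),H(1),H(2)]))-wd).ravel(),(P(W,pin)-wp).ravel(),(P(D,t([H(0),H(3)]))-dd).ravel(),(P(D,pin)-dpn).ravel(),(P(S,t([H(1)]))-sd[:1]).ravel(),(P(S,pin)-spn).ravel()]
m2=least_squares(res2,[.55,0.05,.15,.05,0],x_scale=.01,loss='soft_l1');print('deck',m2.x,np.round(m2.fun,1))
x,y,yw,z,d=m2.x
kn=uncrop([(430,17)],200,170,4)[0]
print('hinge',T(x,y,yw,z,[(.068,.065,.0105)]),'knobtop',ray(D,kn,z+.0425))
for n,f,u,zz in(('plug',S,(244,232),.02),('cap',S,(289,257),.01),('tach',D,(238,157),.07),('gauge',D,(289,153),.05),('sock',S,(235+655/5,160+285/5),.075)): print(n,ray(f,u,zz))
E
```

```text
S [[0.4263, -0.205, 0.008], [0.424, -0.2929, 0.008], [0.594, -0.3022, 0.008], [0.5963, -0.2125, 0.008]]
D [[0.4245, -0.2048, 0.008], [0.4207, -0.2929, 0.008], [0.589, -0.3003, 0.008], [0.5936, -0.2114, 0.008]]
plate [ 0.507859   -0.25215854 -0.04346188] [ 0.  -0.6 -1.1 -0.5 -0.6 -1.2 -0.1 -0.8 -0.  -0.6  0.3  0.2  1.2 -0.1
  0.4 -0.4]
deck [0.47470871 0.08317569 0.15709996 0.04676644 0.01146449] [-0.   0.   0.5 -0.1  0.3  0.7  0.1 -0.2  0.1 -0.1 -0.4 -1.1 -2.9 -2.3
  0.   1.  -0.2  1.  -0.4 -1.1  0.1  0.2 -0.1 -0.1]
hinge [[0.53170176 0.15801413 0.05726644]] knobtop [0.57396455 0.17312911 0.08926644]
plug [ 0.41496178 -0.08336222  0.02      ]
cap [ 0.55512888 -0.07663627  0.01      ]
tach [0.45035563 0.37791826 0.07      ]
gauge [0.59778143 0.39400467 0.05      ]
sock [0.66176698 0.09156207 0.075     ]
```

step_arm(plan=[{"roll": 7.1},{"roll": 7.1},{"roll": 7.1},{"roll": 7.1},{"roll": 7.1},{"roll": 7.1},{"roll": 7.1},{"roll": 7.1},{"roll": 7.1},{"roll": 7.1},{"roll": 7.1},{"roll": 7.1}])

```text
validation failed for argument at $.pl...
```

Run:
```python
from plant import r
import numpy as np
s=r.sense();print(s['t'],s['ee_pos'],np.round(s['ee_rot'],4).tolist(),np.degrees(np.arctan2(s['ee_rot'][1,2],s['ee_rot'][0,2])),s['qpos'])
```

```text
0.15 [6.24485147e-01 1.17677353e-04 2.46773517e-01] [[-0.0017, 0.0, 1.0], [0.0003, 1.0, -0.0], [-1.0, 0.0003, -0.0017]] -0.0006436759000821125 [-1.78503087e-01  5.28297307e-01  1.43359360e+00 -1.04261968e-05
  1.18140063e+00 -1.78487641e-01]
```

step_arm(plan=[{"tx": 0,"ty": 0,"tz": 0,"roll": 7,"claw": 0},{"tx": 0,"ty": 0,"tz": 0,"roll": 7,"claw": 0}])

```text
t: 0.32
ee_pos: [0.6239, 0.0003, 0.2459]
ee_rot: [[-0.004, 0.249, 0.968], [0.001, 0.968, -0.249], [-1.0, -0.0, -0.004]]
force: [0.6, 0.7, 0.5]
finger_gap: 0.0869
```

step_arm(plan=[{"tx": 0,"ty": 0,"tz": 0,"roll": 7,"claw": 0},{"tx": 0,"ty": 0,"tz": 0,"roll": 7,"claw": 0},{"tx": 0,"ty": 0,"tz": 0,"roll": 7,"claw": 0},{"tx": 0,"ty": 0,"tz": 0,"roll": 7,"claw": 0},{"tx": 0,"ty": 0,"tz": 0,"roll": 7,"claw": 0},{"tx": 0,"ty": 0,"tz": 0,"roll": 7,"claw": 0},{"tx": 0,"ty": 0,"tz": 0,"roll": 7,"claw": 0},{"tx": 0,"ty": 0,"tz": 0,"roll": 7,"claw": 0},{"tx": 0,"ty": 0,"tz": 0,"roll": 7,"claw": 0},{"tx": 0,"ty": 0,"tz": 0,"roll": 7,"claw": 0},{"tx": 0,"ty": 0,"tz": 0,"roll": 7,"claw": 0}])

```text
t: 1.23
ee_pos: [0.6205, 0.0009, 0.2409]
ee_rot: [[-0.014, 0.998, -0.056], [0.003, -0.056, -0.998], [-1.0, -0.014, -0.002]]
force: [0.0, 1.1, 0.1]
finger_gap: 0.0869
```

step_arm(plan=[{"tx": 0,"ty": 0,"tz": 0,"roll": 0,"claw": 0},{"tx": 0,"ty": 0,"tz": 0,"roll": 0,"claw": 0}])

```text
t: 1.4
ee_pos: [0.62, 0.001, 0.2402]
ee_rot: [[-0.016, 0.998, -0.056], [0.003, -0.056, -0.998], [-1.0, -0.016, -0.002]]
force: [0.9, 0.2, -0.3]
finger_gap: 0.0869
```

Run:
```python
from plant import r
import numpy as np
s=r.sense();print(s['t'],s['ee_pos'],np.round(s['ee_rot'],4).tolist(),np.degrees(np.arctan2(s['ee_rot'][1,2],s['ee_rot'][0,2])),s['qpos'],s['effort'])
```

```text
1.4 [0.61999531 0.0009578  0.24015599] [[-0.0159, 0.9983, -0.056], [0.0028, -0.056, -0.9984], [-0.9999, -0.016, -0.0019]] -93.21105884804032 [-1.78442228e-01  5.34821797e-01  1.44193691e+00 -3.95195343e-05
  1.18095451e+00  1.44839750e+00] [-1.66351633e-02 -4.41912103e+01 -1.75504822e+01  4.08190442e-02
 -1.63214584e-02  9.81326192e-02]
```

step_arm(plan=[{"tx": 0,"ty": -0.014,"tz": 0.037,"roll": 0,"claw": 0},{"tx": 0,"ty": -0.014,"tz": 0.037,"roll": 0,"claw": 0},{"tx": 0,"ty": -0.014,"tz": 0.037,"roll": 0,"claw": 0},{"tx": 0,"ty": -0.014,"tz": 0.037,"roll": -0.7,"claw": 0},{"tx": 0,"ty": -0.014,"tz": 0.037,"roll": 0,"claw": 0},{"tx": 0,"ty": -0.014,"tz": 0.037,"roll": 0,"claw": 0}])

```text
t: 1.9
ee_pos: [0.5273, -0.2159, 0.2395]
ee_rot: [[-0.013, 1.0, -0.007], [0.006, -0.007, -1.0], [-1.0, -0.013, -0.006]]
force: [0.4, -0.0, -0.6]
finger_gap: 0.0872
```

```bash
cat > look.py <<'E'
import sys
from plant import r, viewer
from h import *
tag=sys.argv[1]
for n in sys.argv[2:]:
    f=viewer.grab_frame(n);cv2.imwrite(f'pics/{n}{tag}.png',f['img']);pickle.dump(f,open(f'{n}{tag}.pkl','wb'))
s=r.sense();print(s['t'],np.round(s['ee_pos'],4),np.round(s['ee_rot'],4).tolist(),np.degrees(np.arctan2(s['ee_rot'][1,2],s['ee_rot'][0,2])),np.round(s['force'],1),np.round(s['ft_torque'],2),s['finger_gap'])
E
python3 look.py 1 scene side wrist
python3 - <<'E'
import cv2
a=cv2.imread('pics/scene1.png');b=cv2.imread('pics/side1.png')
def c(i,x,y,wd,h,s,n): cv2.imwrite(f'pics/{n}.png',cv2.resize(i[y:y+h,x:x+wd],None,fx=s,fy=s,interpolation=cv2.INTER_CUBIC))
c(a,235,160,160,110,5,'s_deck1');c(b,200,170,200,110,4,'d_deck1')
E
```

```text
2.05 [ 0.5274 -0.2175  0.2395] [[-0.0129, 0.9998, -0.0145], [0.0056, -0.0144, -0.9999], [-0.9999, -0.013, -0.0055]] -90.82973316853507 [-0.8  1.  -0.2] [ 0.05  0.12 -0.  ] 0.08732656008978847
```

View pics/wrist1.png

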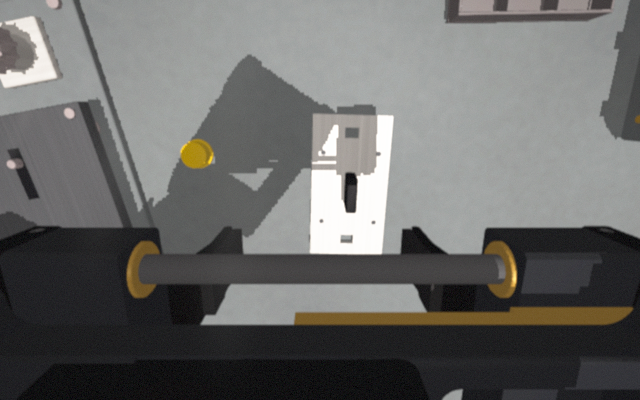

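View pics/s_deck1.png

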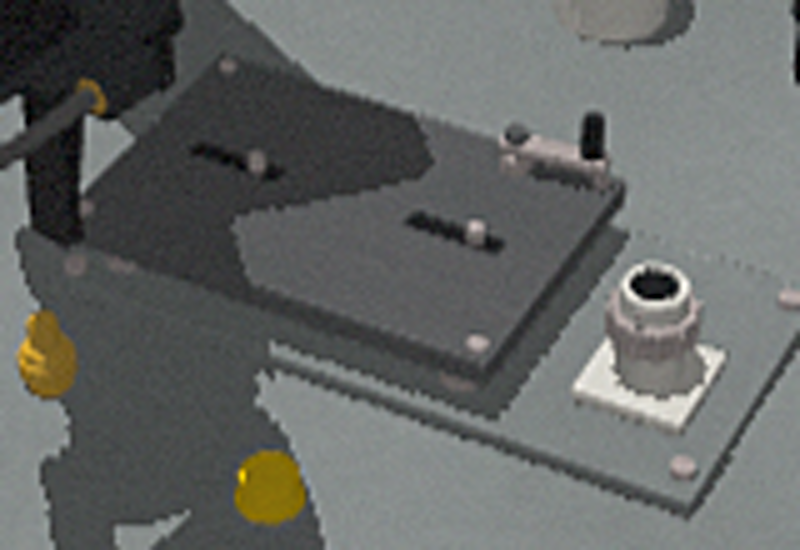

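View pics/d_deck1.png

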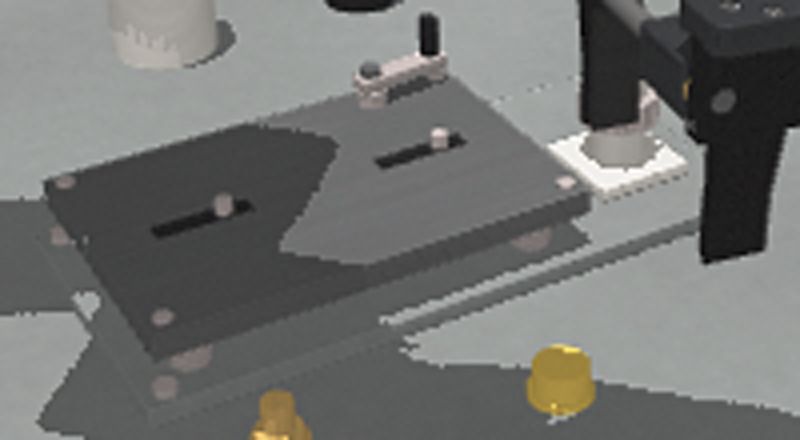

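The clearer view gives these crop pixels:
- Scene: deck +x corners at (485,375) and (625,187), pin tops at (257,153) and (475,225).
- Side: corners (43,182), (150,352), (588,198), (455,76), pin tops (223,198) and (440,132).

I'll refit with these.

Run:
```python
from h import *
S,D,W=[pickle.load(open(n+'0.pkl','rb')) for n in ('scene','side','wrist')]
W1=pickle.load(open('wrist1.pkl','rb'))
H=[(-.125,.0825,0),(-.125,-.0825,0),(.125,-.0825,0),(.125,.0825,0)]
wd=uncrop([(12,70),(128,396),(577,324)],20,0,2); wp=uncrop([(196,221),(451,178)],20,0,2)
dd=uncrop([(43,182),(150,352),(588,198),(455,76)],200,170,4); dpn=uncrop([(223,197),(440,131)],200,170,4)
sd=uncrop([(485,375),(625,187)],235,160,5); spn=uncrop([(257,153),(475,225)],235,160,5)
def fun(q,use):
    x,y,yw,z,d=q; t=lambda L:T(x,y,yw,z,L); pin=t([(d-.065,0,.009),(d+.065,0,.009)]); o=[]
    if 'W' in use:o+=[P(W,t(H[:3]))-wd,P(W,pin)-wp]
    if 'D' in use:o+=[P(D,t(H))-dd,P(D,pin)-dpn]
    if 'S' in use:o+=[P(S,t(H[2:]))-sd,P(S,pin)-spn]
    return np.vstack(o)
for u in ('WDS','DS','D','W','S'):
    m=least_squares(lambda q:np.r_[fun(q,u).ravel(),(q[3]-.05)/.001],[.475,.083,.157,.05,.01],x_scale=.01);q=m.x
    print(u,np.round(q,4),np.round(np.sqrt(np.mean(m.fun**2)),2),'target',T(q[0],q[1],q[2],0,[(q[4],0,0)])[0][:2].round(4))
    if u=='WDS':print(np.round(m.fun,1)); 
kn=uncrop([(430,17)],200,170,4)[0];print(ray(D,kn,.0925),ray(S,uncrop([(592,116)],235,160,5)[0],.0925))
# plate from wrist1: corners top
for uv in ((313,114),(393,114),(384,254),(310,250)): print(ray(W1,uv,.008))
print('slots',ray(W1,(352,132),.008),ray(W1,(346,239),.008))
```

```text
WDS [0.4746 0.0828 0.1539 0.0471 0.0117] 1.18 target [0.4861 0.0846]
[-0.2 -0.1 -0.1 -0.  -0.   1.5 -0.   0.   0.2  0.5  0.1  0.   0.5 -3.1
  1.3 -1.6 -2.8 -1.8  0.1  0.9 -0.   1.   0.1 -1.6  0.5 -1.3  0.   0.5
  0.   0.5 -2.9]
DS [0.4742 0.0794 0.1423 0.0486 0.0125] 1.2 target [0.4866 0.0811]
D [0.4725 0.0754 0.1389 0.0498 0.0127] 1.22 target [0.4851 0.0772]
W [0.4756 0.0832 0.1582 0.0487 0.0113] 0.68 target [0.4867 0.085 ]
S [0.4779 0.079  0.1427 0.05   0.0107] 0.63 target [0.4884 0.0805]
[0.5718307  0.16695719 0.0925    ] [0.57114824 0.16809664 0.0925    ]
[ 0.59430046 -0.21009405  0.008     ]
[ 0.59300906 -0.29963145  0.008     ]
[ 0.42200671 -0.29612771  0.008     ]
[ 0.42871686 -0.20274501  0.008     ]
slots [ 0.57389012 -0.25398587  0.008     ] [ 0.44304722 -0.24799647  0.008     ]
```

Run:
```python
from h import *
S,D,W=[pickle.load(open(n+'0.pkl','rb')) for n in ('scene','side','wrist')]
for n,f,p in(('W',W,uncrop([(196,221),(451,178)],20,0,2)),('D',D,uncrop([(223,197),(440,131)],200,170,4)),('S',S,uncrop([(257,153),(475,225)],235,160,5))):
  for z in(.056,.059):
    a,b=[ray(f,u,z) for u in p];v=b-a;print(n,z,(a+b)[:2]/2,np.linalg.norm(v),np.arctan2(v[1],v[0]))
```

```text
W 0.056 [0.4860162  0.08482103] 0.12994197989162815 0.1577228626288648
W 0.059 [0.48729285 0.08469209] 0.12875187692950987 0.1577228626288648
D 0.056 [0.48735252 0.0885869 ] 0.13109241630118976 0.1580546544577529
D 0.059 [0.48604695 0.08378004] 0.13027838300554176 0.15805465445775296
S 0.056 [0.48463232 0.08639243] 0.13018883620120747 0.15430716126138386
S 0.059 [0.48703441 0.0834385 ] 0.1297058101998725 0.15430716126138386
```

The pin tips agree across all three cameras, so the target plate centre is about (0.487, 0.084) with yaw 0.157. I'm going down to the plate now.

step_arm(plan=[{"tx": 0,"ty": -0.0165,"tz": 0.036,"roll": 1.7,"claw": 0},{"tx": 0.039,"ty": 0,"tz": 0,"roll": 0,"claw": 0},{"tx": 0.039,"ty": 0,"tz": 0,"roll": 0,"claw": 0},{"tx": 0.039,"ty": 0,"tz": 0,"roll": 0,"claw": 0},{"tx": 0.039,"ty": 0,"tz": 0,"roll": 0,"claw": 0}])

```text
t: 2.47
ee_pos: [0.5198, -0.2553, 0.0899]
ee_rot: [[0.013, 0.999, -0.033], [-0.009, -0.033, -0.999], [-1.0, 0.013, 0.009]]
force: [-0.3, -1.0, -0.5]
finger_gap: 0.0866
```

```bash
python3 look.py 2 wrist side
```

```text
2.5667 [ 0.5152 -0.2517  0.0838] [[-0.0021, 0.9994, -0.0332], [0.0016, -0.0332, -0.9994], [-1.0, -0.0021, -0.0016]] -91.9041565994793 [-1.5  0.6 -0.1] [0.08 0.17 0.06] 0.08692493887572267
```

View pics/wrist2.png

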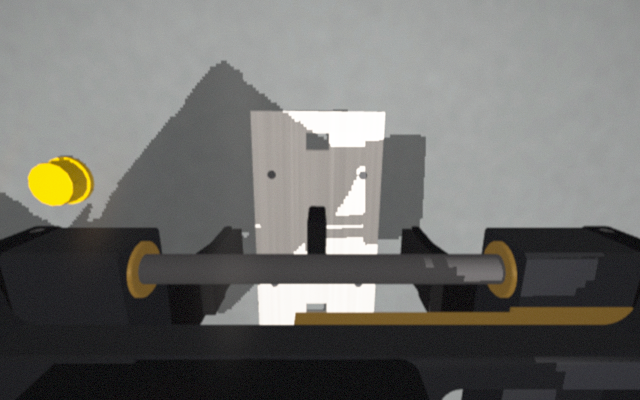

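step_arm(plan=[{"tx": 0.022,"ty": -0.005,"tz": 0,"roll": 0.6,"claw": 0.3},{"tx": 0.02,"ty": -0.002,"tz": 0,"roll": 0,"claw": 0.5},{"tx": 0,"ty": 0,"tz": 0,"roll": 0,"claw": 0.6}])

```text
t: 2.82
ee_pos: [0.5118, -0.2495, 0.044]
ee_rot: [[0.001, 0.999, -0.036], [0.0, -0.036, -0.999], [-1.0, 0.001, -0.0]]
force: [-0.0, 0.1, 0.6]
finger_gap: 0.0744
```

```bash
python3 look.py 3 side scene;python3 - <<'E'
import cv2
a=cv2.imread('pics/scene3.png');b=cv2.imread('pics/side3.png')
def c(i,x,y,wd,h,s): return cv2.resize(i[y:y+h,x:x+wd],None,fx=s,fy=s,interpolation=cv2.INTER_CUBIC)
cv2.imwrite('pics/c3.png',cv2.hconcat([c(a,150,210,130,130,3),c(b,290,260,130,130,3)]))
E
```

```text
2.9167 [ 0.5135 -0.2508  0.0467] [[0.0053, 0.9993, -0.0366], [-0.003, -0.0366, -0.9993], [-1.0, 0.0054, 0.0028]] -92.09805711852904 [0.8 0.2 0.2] [0.01 0.09 0.03] 0.06664523992321589
```

View pics/c3.png

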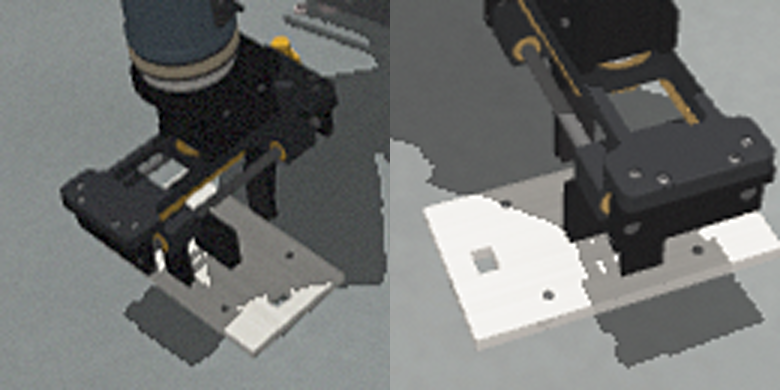

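step_arm(squeeze=20, plan=[{"tx": 0.003,"ty": -0.005,"tz": 0.001,"roll": 0.4,"claw": 1},{"tx": 0,"ty": 0,"tz": 0,"roll": 0,"claw": 1},{"tx": 0,"ty": 0,"tz": 0,"roll": 0,"claw": 1},{"tx": 0,"ty": 0,"tz": 0,"roll": 0,"claw": 1},{"tx": 0,"ty": 0,"tz": 0,"roll": 0,"claw": 1},{"tx": 0,"ty": 0,"tz": 0,"roll": 0,"claw": 1}])

```text
t: 3.42
ee_pos: [0.5137, -0.2542, 0.0537]
ee_rot: [[0.019, 0.999, -0.041], [-0.014, -0.041, -0.999], [-1.0, 0.02, 0.013]]
force: [0.3, 0.7, -0.4]
finger_gap: 0.0267
```

```bash
python3 look.py 4
```

```text
3.4167 [ 0.5137 -0.2542  0.0537] [[0.0195, 0.9989, -0.0415], [-0.0135, -0.0412, -0.9991], [-0.9997, 0.02, 0.0127]] -92.37732324404178 [ 0.3  0.7 -0.4] [0.09 0.1  0.02] 0.026662756808638697
```

step_arm(plan=[{"tx": 0.014,"ty": -0.005,"tz": -0.001,"roll": 0,"claw": 0.68},{"tx": 0.001,"ty": 0,"tz": 0,"roll": 0,"claw": 0.75}])

```text
t: 3.58
ee_pos: [0.51, -0.254, 0.0397]
ee_rot: [[0.022, 0.999, -0.041], [-0.016, -0.041, -0.999], [-1.0, 0.023, 0.015]]
force: [-0.9, 0.6, -0.5]
finger_gap: 0.0251
```

```bash
python3 look.py 4
```

```text
3.5833 [ 0.51   -0.254   0.0397] [[0.0222, 0.9989, -0.0414], [-0.0156, -0.0411, -0.999], [-0.9996, 0.0229, 0.0147]] -92.37506859646913 [-0.9  0.6 -0.5] [ 0.06  0.2  -0.04] 0.025063906474059032
```

Height is right. Closing the gripper, with small downward shifts to hold height.

step_arm(squeeze=20, plan=[{"tx": 0.001,"ty": 0,"tz": -0.001,"roll": 0,"claw": 1},{"tx": 0.001,"ty": 0,"tz": -0.001,"roll": 0,"claw": 1},{"tx": 0.001,"ty": 0,"tz": 0,"roll": 0,"claw": 1}])

```text
t: 3.83
ee_pos: [0.5106, -0.2522, 0.0374]
ee_rot: [[0.023, 0.999, -0.042], [-0.015, -0.042, -0.999], [-1.0, 0.023, 0.015]]
force: [-2.0, 1.2, 11.6]
finger_gap: 0.0121
```

```bash
python3 look.py 5 side scene;python3 - <<'E'
import cv2
a=cv2.imread('pics/scene5.png');b=cv2.imread('pics/side5.png')
def c(i,x,y,wd,h,s): return cv2.resize(i[y:y+h,x:x+wd],None,fx=s,fy=s,interpolation=cv2.INTER_CUBIC)
cv2.imwrite('pics/c5.png',cv2.hconcat([c(a,150,210,130,130,3),c(b,290,260,130,130,3)]))
E
```

```text
3.9333 [ 0.5106 -0.2522  0.0375] [[0.0227, 0.9988, -0.0424], [-0.0154, -0.042, -0.999], [-0.9996, 0.0233, 0.0144]] -92.42962022576887 [-0.6  0.9  4. ] [ 0.5   0.19 -0.06] 0.011666176855846009
```

View pics/c5.png

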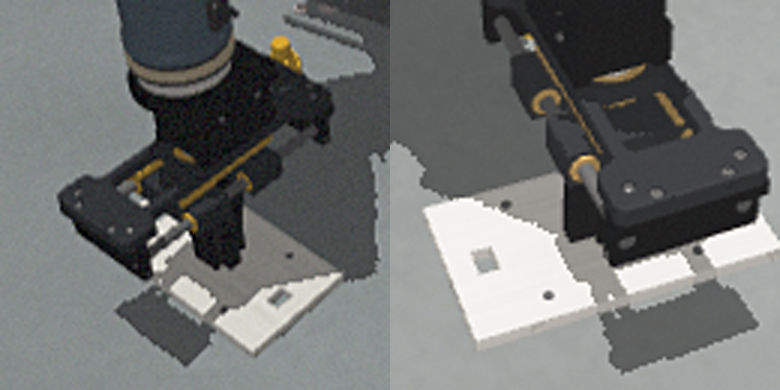

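Grip confirmed: the opening is 11.7 mm on the 12 mm bar, and the plate is still in place. Lifting and carrying it over.

step_arm(plan=[{"tx": -0.02,"ty": 0,"tz": 0,"roll": 0,"claw": 1},{"tx": -0.04,"ty": 0,"tz": 0,"roll": 0,"claw": 1},{"tx": -0.04,"ty": 0,"tz": 0,"roll": 0,"claw": 1},{"tx": -0.02,"ty": 0,"tz": -0.02,"roll": -1,"claw": 1},{"tx": 0,"ty": 0,"tz": -0.04,"roll": -1.5,"claw": 1},{"tx": 0,"ty": 0,"tz": -0.041,"roll": -1.5,"claw": 1},{"tx": 0,"ty": 0,"tz": -0.041,"roll": -1.5,"claw": 1},{"tx": 0,"ty": 0,"tz": -0.041,"roll": -1.5,"claw": 1},{"tx": 0,"ty": 0,"tz": -0.041,"roll": -1.5,"claw": 1}])

```text
t: 4.68
ee_pos: [0.5063, -0.0295, 0.1565]
ee_rot: [[0.027, 0.995, 0.097], [-0.019, 0.098, -0.995], [-0.999, 0.025, 0.021]]
force: [0.2, -0.1, -3.9]
finger_gap: 0.0118
```

```bash
python3 look.py 6
```

```text
4.6833 [ 0.5063 -0.0295  0.1565] [[0.0269, 0.9949, 0.0974], [-0.0186, 0.0979, -0.995], [-0.9995, 0.0249, 0.0212]] -84.40863715812691 [ 0.2 -0.1 -3.9] [0.09 0.06 0.02] 0.01182871554711731
```

step_arm(plan=[{"tx": 0,"ty": -0.001,"tz": -0.04,"roll": -1,"claw": 1},{"tx": 0,"ty": -0.001,"tz": -0.038,"roll": -1,"claw": 1},{"tx": 0,"ty": -0.001,"tz": -0.025,"roll": -1,"claw": 1},{"tx": 0,"ty": 0,"tz": -0.008,"roll": 0,"claw": 1},{"tx": 0,"ty": 0,"tz": 0,"roll": 0,"claw": 1}])

```text
t: 5.1
ee_pos: [0.4832, 0.0935, 0.1516]
ee_rot: [[0.018, 0.987, 0.162], [-0.016, 0.162, -0.987], [-1.0, 0.015, 0.018]]
force: [-0.2, 0.7, -3.9]
finger_gap: 0.0121
```

```bash
python3 look.py 7 side scene wrist
```

```text
5.25 [0.4848 0.0907 0.1519] [[0.0197, 0.9873, 0.1579], [-0.0165, 0.1582, -0.9873], [-0.9997, 0.0168, 0.0194]] -80.91377970438451 [ 0.4 -0.9 -4. ] [-0.03  0.1  -0.08] 0.011793435265088009
```

View pics/side7.png

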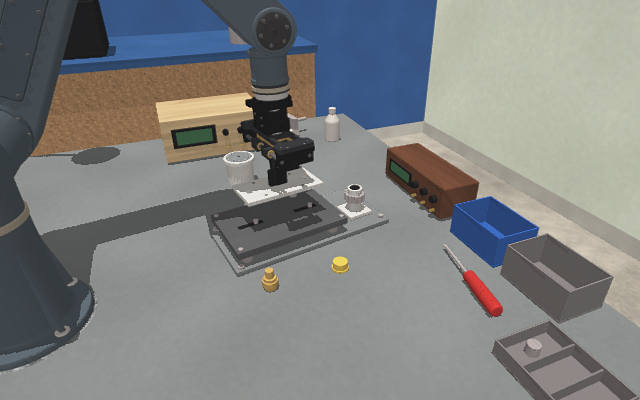

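View pics/scene7.png

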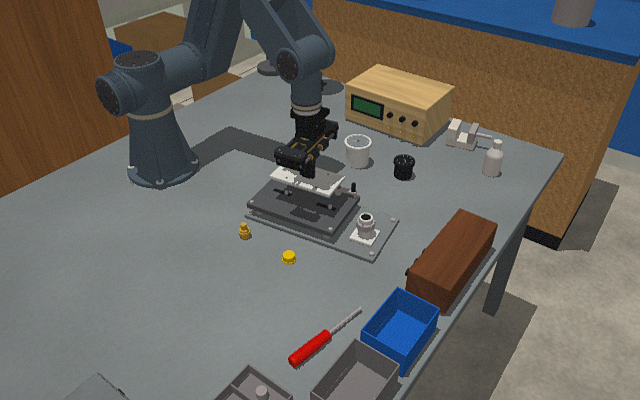

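View pics/wrist7.png

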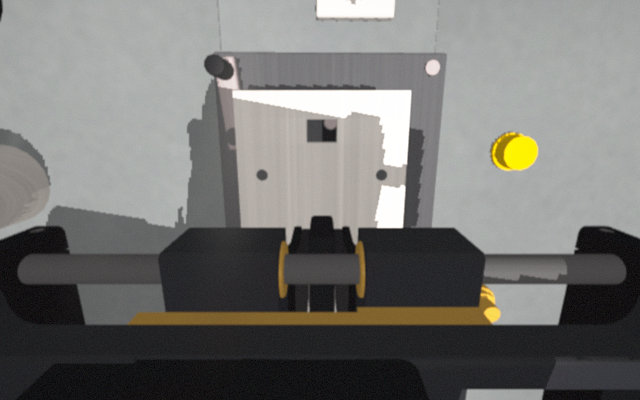

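The wrist view is useful. The +x slot is at (322,130) with its pin visible through it at (330,125). The plate's +x corners are at (233,91) and (411,89). I'll work out the plate offset from these.

Run:
```python
import cv2
a=cv2.imread('pics/wrist7.png');b=cv2.imread('pics/side7.png')
def c(i,x,y,wd,h,s): return cv2.resize(i[y:y+h,x:x+wd],None,fx=s,fy=s,interpolation=cv2.INTER_CUBIC)
cv2.imwrite('pics/c7w.png',c(a,200,40,260,120,3));cv2.imwrite('pics/c7d.png',c(b,200,150,160,110,5))
from h import *
W=pickle.load(open('wrist7.pkl','rb'))
for u in((233,91),(411,89)):print(ray(W,u,.1225))
```

```text
[0.5579803  0.14855556 0.1225    ]
[0.57334812 0.060757   0.1225    ]
```

View pics/c7w.png

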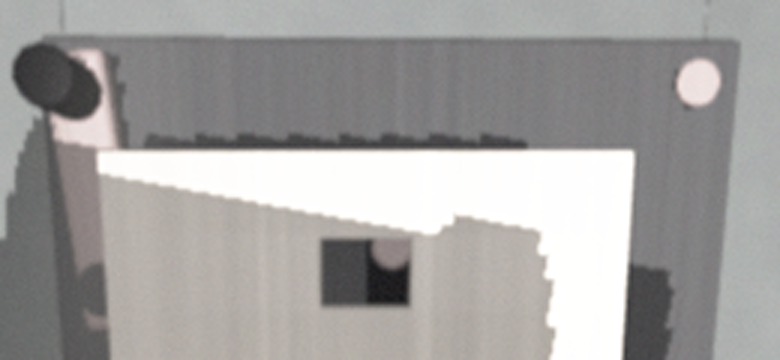

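View pics/c7d.png

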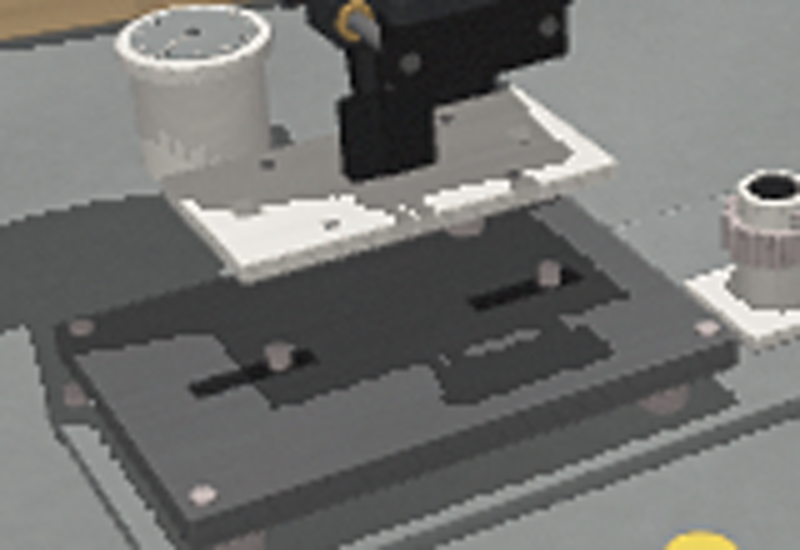

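Run:
```python
from h import *
W=pickle.load(open('wrist7.pkl','rb'));D=pickle.load(open('side7.pkl','rb'))
p=uncrop([(98,150),(634,150)],200,40,3);sl=uncrop([(321,238),(410,240),(410,304),(321,305)],200,40,3);pin=uncrop([(390,250)],200,40,3)[0]
for z in(.1225,.1215):
    a,b=[ray(W,u,z) for u in p];v=a-b;yw=np.arctan2(v[1],v[0])-np.pi/2
    s=np.mean([ray(W,u,z) for u in sl],0)
    print(z,np.linalg.norm(v),yw,'center from edge',((a+b)/2-.085*np.array([np.cos(.157),np.sin(.157),0])),'slot',s, 'centre from slot',s-.065*np.array([np.cos(.157),np.sin(.157),0]))
print('pin now',ray(W,pin,.059),'planned',np.array([.4868,.084])+.065*np.array([np.cos(.157),np.sin(.157)]))
# side: plate top corners near: (240,278 is bottom?),(618,158),(163,192)
q=uncrop([(163,190),(240,270),(616,158),(512,88)],200,150,5)
print([ray(D,u,.122).round(4).tolist() for u in q])
```

```text
0.1225 0.08943684999970611 0.16262417833922704 center from edge [0.48184251 0.09152271 0.1225    ] slot [0.54608849 0.10191513 0.1225    ] centre from slot [0.48188794 0.09175201 0.1225    ]
0.1215 0.08997207304391623 0.1626241783392266 center from edge [0.48193163 0.09151598 0.1215    ] slot [0.54605967 0.10189107 0.1215    ] centre from slot [0.48185911 0.09172794 0.1215    ]
pin now [0.55019782 0.09550341 0.059     ] planned [0.55100055 0.09416313]
[[0.3877, 0.1109, 0.122], [0.4022, 0.0338, 0.122], [0.5711, 0.0648, 0.122], [0.5532, 0.1472, 0.122]]
```

step_arm(plan=[{"tx": 0.015,"ty": 0.002,"tz": 0.006,"roll": 0,"claw": 1},{"tx": 0.016,"ty": 0,"tz": 0,"roll": 0,"claw": 1},{"tx": 0.01,"ty": 0,"tz": 0,"roll": 0,"claw": 1},{"tx": 0.003,"ty": 0,"tz": 0,"roll": 0,"claw": 1}])

```text
t: 5.58
ee_pos: [0.4942, 0.0772, 0.1083]
ee_rot: [[0.029, 0.988, 0.149], [-0.019, 0.15, -0.989], [-0.999, 0.026, 0.023]]
force: [-0.9, -0.1, -4.0]
finger_gap: 0.0123
```

```bash
python3 look.py 8 wrist side
python3 - <<'E'
import cv2
a=cv2.imread('pics/wrist8.png');b=cv2.imread('pics/side8.png')
def c(i,x,y,wd,h,s): return cv2.resize(i[y:y+h,x:x+wd],None,fx=s,fy=s,interpolation=cv2.INTER_CUBIC)
cv2.imwrite('pics/c8w.png',c(a,200,40,260,120,3));cv2.imwrite('pics/c8d.png',c(b,200,160,160,110,5))
E
```

```text
5.6833 [0.4942 0.0775 0.1089] [[0.0288, 0.9884, 0.1492], [-0.0186, 0.1498, -0.9885], [-0.9994, 0.0256, 0.0227]] -81.41567589763604 [-0.9 -0.7 -4.5] [0.09 0.12 0.02] 0.011631522685346786
```

View pics/c8w.png

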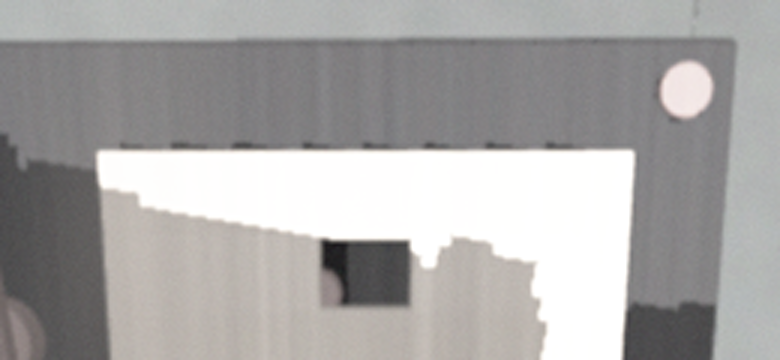

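View pics/c8d.png

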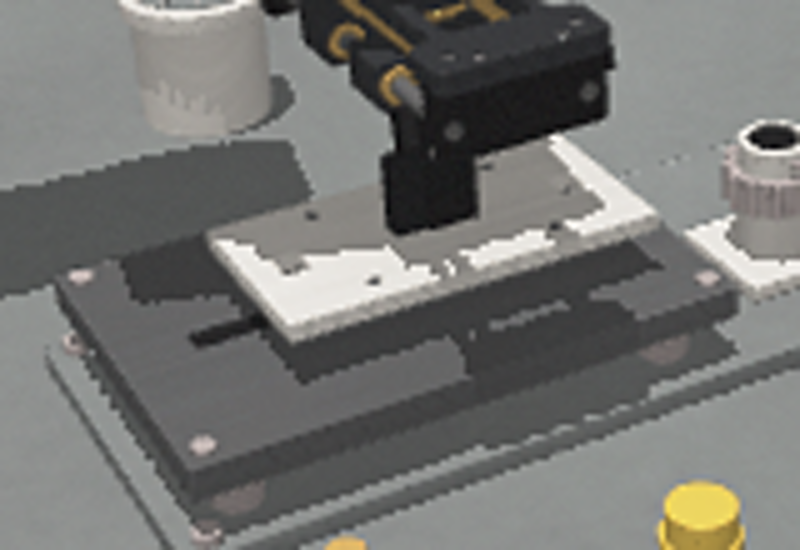

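```bash
cat > slot.py <<'E'
# args: tag, crop slot corners and pin in full px
from h import *
import sys
def run(tag,sl,pin,x0,y0,s,ztop,zpin=.059):
    W=pickle.load(open(f'wrist{tag}.pkl','rb'));R=pickle.load
    sl=uncrop(sl,x0,y0,s);c=np.mean([ray(W,u,ztop) for u in sl],0)
    v=ray(W,(sl[1]+sl[0]*0),ztop)-ray(W,sl[0],ztop); print('slot w',np.linalg.norm(v),'plate yaw',np.arctan2(v[1],v[0])+np.pi/2)
    p=ray(W,uncrop([pin],x0,y0,s)[0],zpin)
    d=(p-c)[:2];ex=np.array([np.cos(.157),np.sin(.157)]);ey=np.array([-ex[1],ex[0]])
    print('slot',c,'pin',p,'need along deck x %.4f y %.4f'%(d@ex,d@ey))
E
python3 - <<'E'
from slot import run
run(8,[(321,239),(410,240),(410,304),(321,305)],(321,288),200,40,3,.0794)
E
```

```text
slot w 0.015209333045296562 plate yaw 0.13980499346607633
slot [0.55660663 0.08692088 0.0794    ] pin [0.5519805  0.09447253 0.059     ] need along deck x -0.0034 y 0.0082
```

step_arm(plan=[{"tx": 0,"ty": -0.0035,"tz": -0.0075,"roll": -0.4,"claw": 1},{"tx": 0.003,"ty": 0,"tz": 0,"roll": 0,"claw": 1}])

```text
t: 5.85
ee_pos: [0.4907, 0.0831, 0.1065]
ee_rot: [[0.031, 0.988, 0.153], [-0.019, 0.154, -0.988], [-0.999, 0.027, 0.023]]
force: [-0.0, 0.4, -4.6]
finger_gap: 0.0117
```

```bash
python3 look.py 9 wrist
python3 - <<'E'
import cv2
a=cv2.imread('pics/wrist9.png')
def c(i,x,y,wd,h,s): return cv2.resize(i[y:y+h,x:x+wd],None,fx=s,fy=s,interpolation=cv2.INTER_CUBIC)
cv2.imwrite('pics/c9w.png',c(a,270,90,120,80,6))
E
```

```text
5.9 [0.4915 0.0827 0.1061] [[0.032, 0.9877, 0.1534], [-0.0193, 0.154, -0.9879], [-0.9993, 0.0286, 0.024]] -81.1749378677431 [ 0.4  0.1 -4.5] [0.   0.05 0.02] 0.01173095606390046
```

View pics/c9w.png

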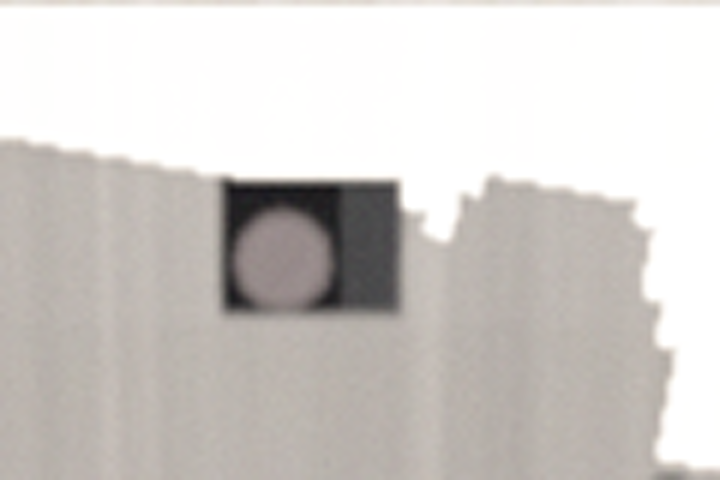

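The pin head is now fully visible in the slot at (283,258) in the 6x crop. The slot centre is at (311,246).

Run:
```python
from slot import run
run(9,[(223,180),(399,180),(399,311),(223,311)],(283,258),270,90,6,.0766)
```

```text
slot w 0.015145308574291126 plate yaw 0.15491505624819757
slot [0.55297417 0.09308575 0.0766    ] pin [0.5511432  0.09511318 0.059     ] need along deck x -0.0015 y 0.0023
```

step_arm(plan=[{"tx": 0.003,"ty": -0.0018,"tz": -0.002,"roll": 0,"claw": 1},{"tx": 0.003,"ty": 0,"tz": 0,"roll": 0,"claw": 1}])

```text
t: 6.07
ee_pos: [0.4903, 0.0845, 0.1009]
ee_rot: [[0.035, 0.987, 0.154], [-0.019, 0.155, -0.988], [-0.999, 0.032, 0.025]]
force: [-0.9, 0.5, -3.4]
finger_gap: 0.0123
```

```bash
cat > lk.sh <<'E'
python3 look.py $1 wrist side
python3 - <<'E'
import cv2
a=cv2.imread('pics/wrist$1.png');b=cv2.imread('pics/side$1.png')
def c(i,x,y,wd,h,s): return cv2.resize(i[y:y+h,x:x+wd],None,fx=s,fy=s,interpolation=cv2.INTER_CUBIC)
cv2.imwrite('pics/c$1.png',cv2.vconcat([c(a,260,100,133,50,6),c(b,200,180,160,60,5)[:,:798]]))
E
E
bash lk.sh 10
```

```text
6.1667 [0.4907 0.0844 0.1006] [[0.0351, 0.9875, 0.1538], [-0.0196, 0.1545, -0.9878], [-0.9992, 0.0316, 0.0247]] -81.15112786768825 [ 0.4  0.8 -4.3] [0.07 0.19 0.01] 0.01183950144631446
```

View pics/c10.png

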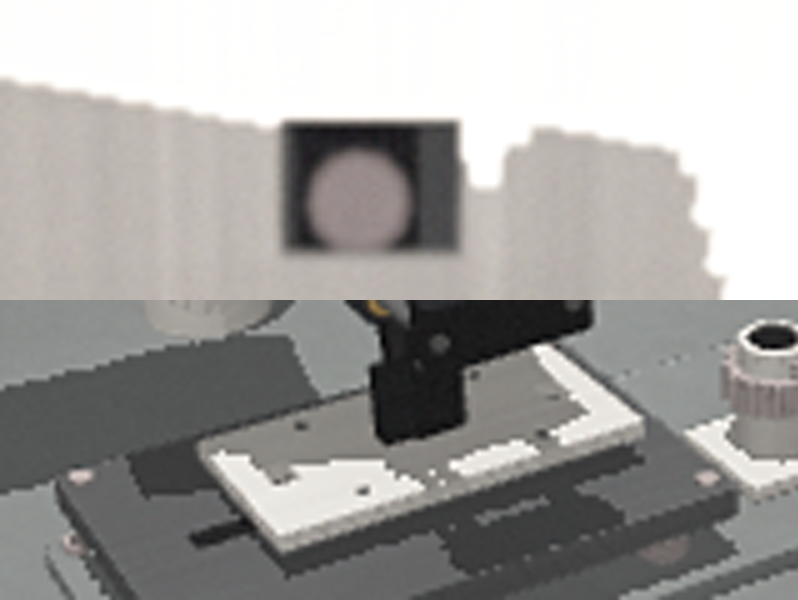

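Run:
```python
from slot import run
run(10,[(283,121),(460,121),(460,250),(283,250)],(360,199),260,100,6,.0711)
run(10,[(283,121),(460,121),(460,250),(283,250)],(360,199),260,100,6,.067)
```

```text
slot w 0.015244129517347639 plate yaw 0.1556809622750024
slot [0.55268848 0.09449408 0.0711    ] pin [0.55119237 0.09504935 0.059     ] need along deck x -0.0014 y 0.0008
slot w 0.015614578280347404 plate yaw 0.15568096227500483
slot [0.55263493 0.09438284 0.067     ] pin [0.55119237 0.09504935 0.059     ] need along deck x -0.0013 y 0.0009
```

step_arm(plan=[{"tx": 0.0015,"ty": -0.0014,"tz": -0.0008,"roll": 0,"claw": 1},{"tx": 0.0015,"ty": 0,"tz": 0,"roll": 0,"claw": 1}])

```text
t: 6.33
ee_pos: [0.4895, 0.0851, 0.0977]
ee_rot: [[0.036, 0.987, 0.154], [-0.02, 0.155, -0.988], [-0.999, 0.033, 0.025]]
force: [0.4, -0.2, -4.1]
finger_gap: 0.0117
```

```bash
bash lk.sh 11
```

```text
6.4333 [0.4899 0.085  0.0975] [[0.0364, 0.9874, 0.1542], [-0.0197, 0.155, -0.9877], [-0.9991, 0.0329, 0.0251]] -81.12562786915905 [-0.6 -0.8 -3.9] [ 0.05  0.12 -0.  ] 0.0119536708238815
```

View pics/c11.png

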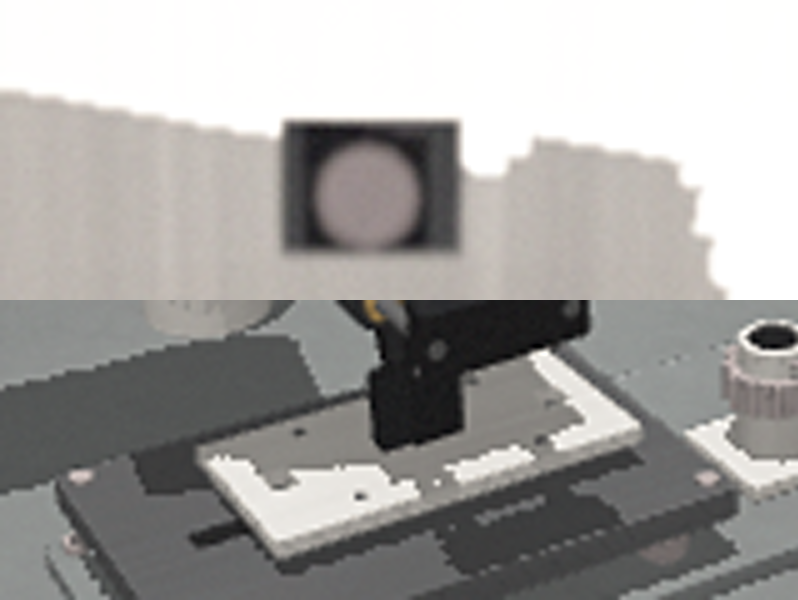

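step_arm(plan=[{"tx": 0.001,"ty": -0.0008,"tz": -0.0003,"roll": 0,"claw": 1},{"tx": 0.0015,"ty": 0,"tz": 0,"roll": 0,"claw": 1}])

```text
t: 6.6
ee_pos: [0.4895, 0.0852, 0.0951]
ee_rot: [[0.037, 0.987, 0.154], [-0.02, 0.155, -0.988], [-0.999, 0.034, 0.025]]
force: [0.4, 0.7, -3.4]
finger_gap: 0.012
```

```bash
bash lk.sh 12
```

```text
6.7 [0.4896 0.0851 0.0949] [[0.0372, 0.9873, 0.1543], [-0.0197, 0.1551, -0.9877], [-0.9991, 0.0337, 0.0253]] -81.12369744811294 [-0.1 -0.  -4.6] [0.01 0.15 0.02] 0.012404536322872434
```

View pics/c12.png

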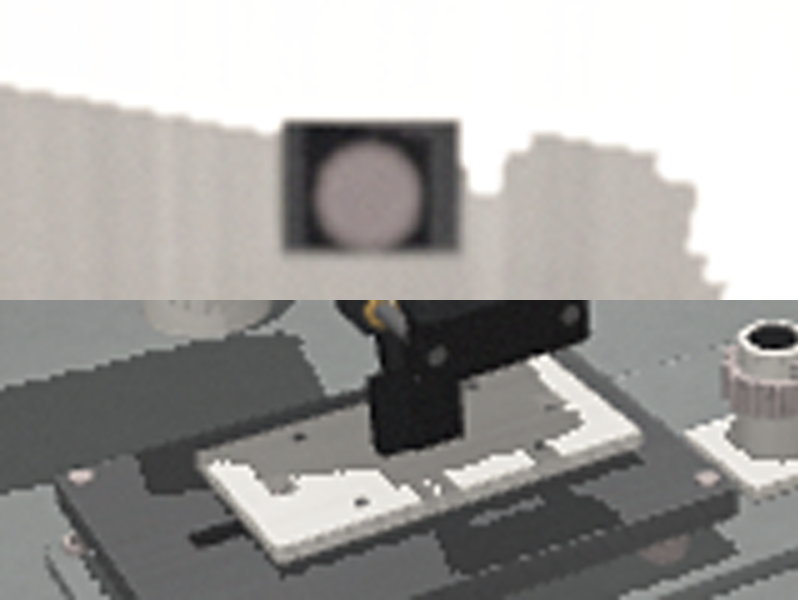

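step_arm(plan=[{"tx": 0.001,"ty": -0.001,"tz": 0,"roll": 0,"claw": 1},{"tx": 0.001,"ty": -0.0003,"tz": 0,"roll": 0,"claw": 1}])

```text
t: 6.87
ee_pos: [0.4886, 0.0848, 0.0929]
ee_rot: [[0.038, 0.987, 0.154], [-0.02, 0.155, -0.988], [-0.999, 0.034, 0.025]]
force: [-0.5, -0.5, -4.1]
finger_gap: 0.0121
```

```bash
bash lk.sh 13
```

```text
6.9667 [0.4886 0.0848 0.0928] [[0.0376, 0.9873, 0.1541], [-0.0197, 0.1549, -0.9877], [-0.9991, 0.0341, 0.0253]] -81.13359019416774 [ 0.1 -0.1 -5. ] [ 0.08  0.14 -0.  ] 0.011957225501979944
```

View pics/c13.png

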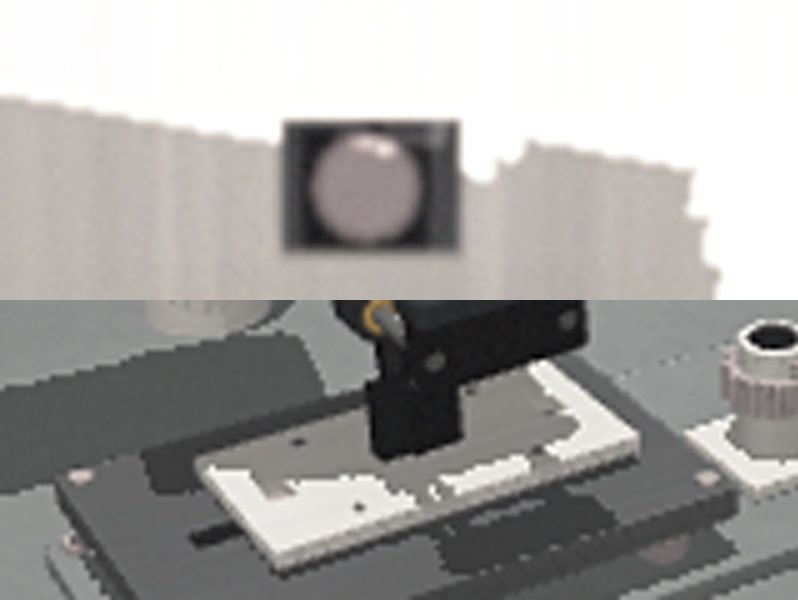

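Centred now: pin at (368,187), slot centre at (371,186). Descending straight, in small rows.

step_arm(plan=[{"tx": 0.001,"ty": 0,"tz": 0,"roll": 0,"claw": 1},{"tx": 0.001,"ty": -0.0001,"tz": 0,"roll": 0,"claw": 1}])

```text
t: 7.13
ee_pos: [0.4888, 0.0847, 0.0908]
ee_rot: [[0.038, 0.987, 0.154], [-0.02, 0.155, -0.988], [-0.999, 0.035, 0.025]]
force: [-0.8, -0.3, -4.6]
finger_gap: 0.0114
```

```bash
bash lk.sh 14
```

```text
7.2333 [0.4886 0.0847 0.0907] [[0.0378, 0.9873, 0.154], [-0.0197, 0.1548, -0.9877], [-0.9991, 0.0343, 0.0253]] -81.13668953836661 [ 0.3 -0.4 -3.6] [ 0.04  0.06 -0.01] 0.011836277335238296
```

View pics/c14.png

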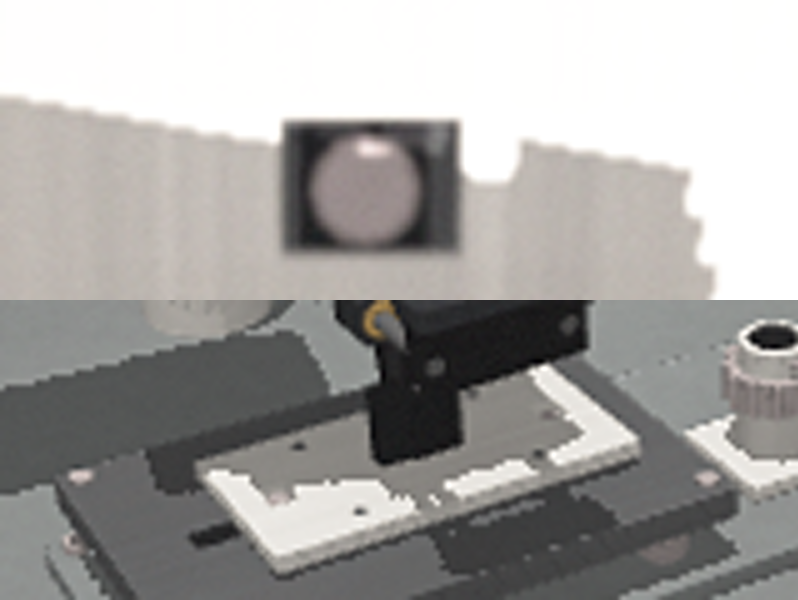

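step_arm(plan=[{"tx": 0.001,"ty": -0.0004,"tz": 0,"roll": 0,"claw": 1},{"tx": 0.001,"ty": -0.0001,"tz": 0,"roll": 0,"claw": 1}])

```text
t: 7.4
ee_pos: [0.4886, 0.0846, 0.0888]
ee_rot: [[0.039, 0.987, 0.154], [-0.02, 0.155, -0.988], [-0.999, 0.035, 0.025]]
force: [0.0, -0.2, -1.8]
finger_gap: 0.0121
```

```bash
bash lk.sh 15
```

```text
7.5 [0.4885 0.0846 0.0889] [[0.0384, 0.9873, 0.1539], [-0.0197, 0.1548, -0.9878], [-0.9991, 0.0349, 0.0254]] -81.14272917877011 [ 1.2 -0.1 -3. ] [ 0.13  0.29 -0.07] 0.011713583890952213
```

View pics/c15.png

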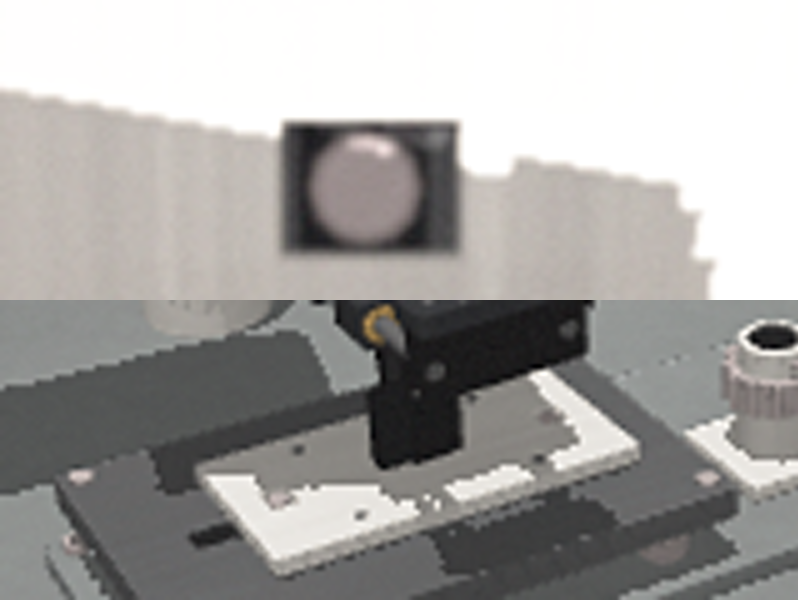

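step_arm(plan=[{"tx": 0.001,"ty": 0,"tz": 0,"roll": 0,"claw": 1},{"tx": 0.0005,"ty": 0,"tz": 0,"roll": 0,"claw": 1}])

```text
t: 7.67
ee_pos: [0.4887, 0.0845, 0.0879]
ee_rot: [[0.039, 0.987, 0.154], [-0.02, 0.155, -0.988], [-0.999, 0.035, 0.025]]
force: [-1.1, -1.2, 2.4]
finger_gap: 0.0116
```

```bash
bash lk.sh 16
```

```text
7.7667 [0.4887 0.0845 0.0879] [[0.0388, 0.9873, 0.1539], [-0.0197, 0.1547, -0.9878], [-0.9991, 0.0353, 0.0255]] -81.1455252012753 [-0.9 -0.8  1.4] [0.23 0.44 0.01] 0.011640246994865579
```

View pics/c16.png

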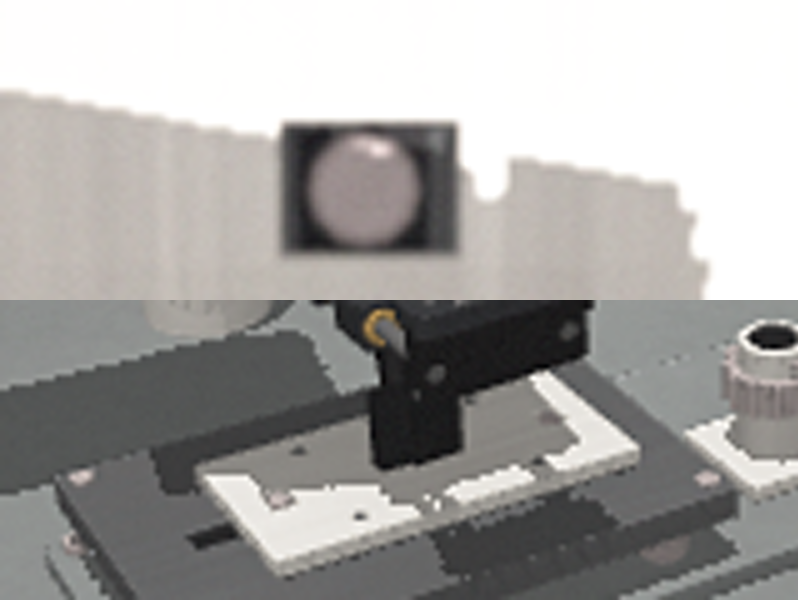

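Contact force is about 5–6 N and the slots are over the pins. Releasing.

step_arm(plan=[{"tx": 0,"ty": 0,"tz": 0,"roll": 0,"claw": 0.6},{"tx": 0,"ty": 0,"tz": 0,"roll": 0,"claw": 0.6},{"tx": 0,"ty": 0,"tz": 0,"roll": 0,"claw": 0.6},{"tx": 0,"ty": 0,"tz": 0,"roll": 0,"claw": 0.6}])

```text
t: 8.1
ee_pos: [0.4904, 0.0844, 0.0887]
ee_rot: [[0.044, 0.987, 0.154], [-0.02, 0.155, -0.988], [-0.999, 0.04, 0.027]]
force: [1.1, -0.0, 0.2]
finger_gap: 0.0301
```

```bash
bash lk.sh 17
```

```text
8.2 [0.4903 0.0844 0.0887] [[0.0432, 0.9871, 0.1541], [-0.0201, 0.1551, -0.9877], [-0.9989, 0.0396, 0.0266]] -81.1333813174754 [-0.2 -0.4  0.6] [ 0.02  0.18 -0.04] 0.03278426766621595
```

View pics/c17.png

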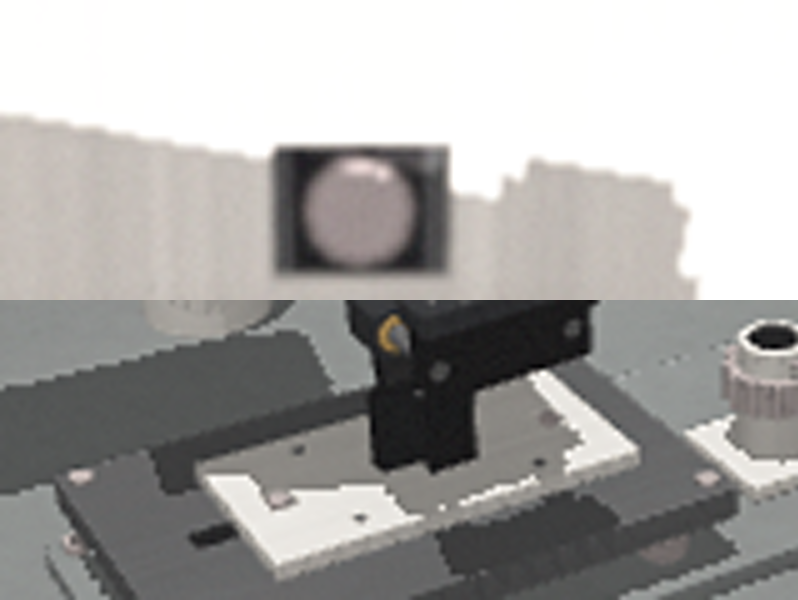

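Released, and the plate appears flush with both pins in the slots. Lifting off to check.

step_arm(plan=[{"tx": -0.02,"ty": 0,"tz": 0,"roll": 0,"claw": 0.6},{"tx": -0.04,"ty": 0,"tz": 0,"roll": 0,"claw": 0.8},{"tx": -0.035,"ty": 0,"tz": 0,"roll": 0,"claw": 1},{"tx": 0,"ty": 0.03,"tz": -0.02,"roll": 7,"claw": 1},{"tx": 0,"ty": 0.02,"tz": -0.03,"roll": 7,"claw": 1},{"tx": 0,"ty": 0.02,"tz": -0.03,"roll": 7,"claw": 1}])

```text
t: 8.7
ee_pos: [0.5508, 0.1673, 0.1886]
ee_rot: [[0.033, 0.974, -0.223], [-0.021, -0.222, -0.975], [-0.999, 0.037, 0.013]]
force: [1.3, -1.1, -0.1]
finger_gap: 0.0092
```

```bash
python3 look.py 18 side scene wrist;python3 - <<'E'
import cv2
a=cv2.imread('pics/scene18.png');b=cv2.imread('pics/side18.png')
def c(i,x,y,wd,h,s): return cv2.resize(i[y:y+h,x:x+wd],None,fx=s,fy=s,interpolation=cv2.INTER_CUBIC)
cv2.imwrite('pics/c18s.png',c(a,235,160,160,110,5));cv2.imwrite('pics/c18d.png',c(b,200,170,160,110,5))
E
```

```text
8.85 [0.5527 0.1681 0.1876] [[0.0357, 0.9765, -0.2124], [-0.0207, -0.2118, -0.9771], [-0.9992, 0.0392, 0.0126]] -102.2646875347495 [-0.8 -0.7 -0.5] [0.1  0.14 0.01] 0.0020891887635711226
```

View pics/c18s.png

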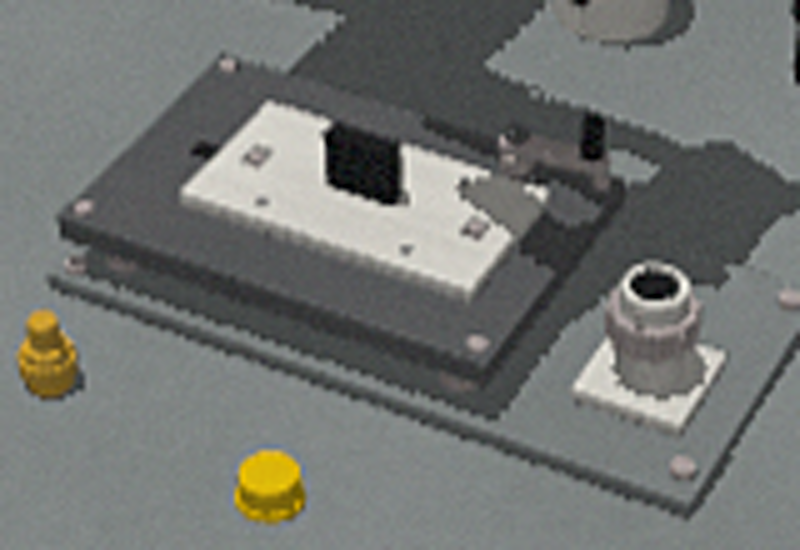

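View pics/c18d.png

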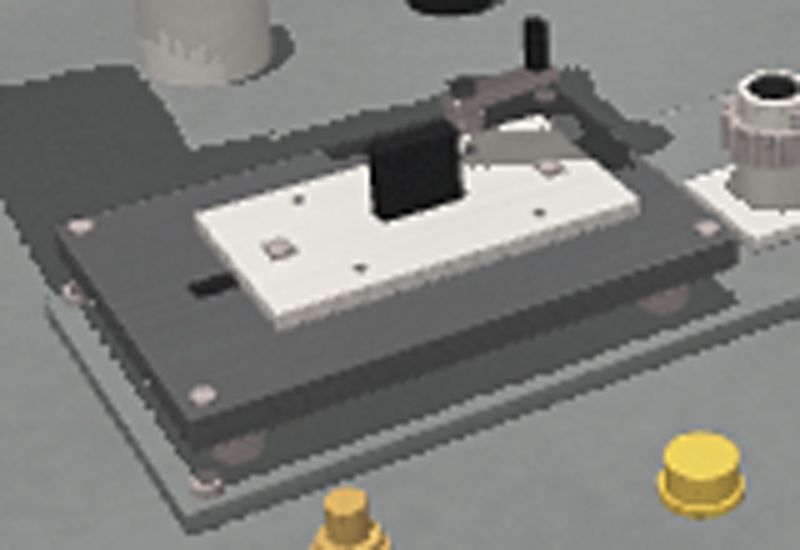

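View pics/wrist18.png

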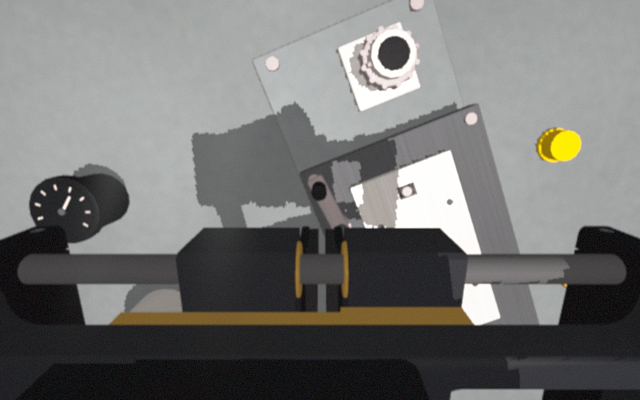

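The plate is flush with both pins in their slots, and the latch is still parked. The knob is at (319,189) in wrist. I'll locate the knob and work out the push path.

Run:
```python
from h import *
S,D,W=[pickle.load(open(n+'18.pkl','rb')) for n in ('scene','side','wrist')]
k=[ray(W,(319,188),.0925),ray(D,uncrop([(537,20)],200,170,5)[0],.0925),ray(S,uncrop([(593,116)],235,160,5)[0],.0925)]
print(k)
c,s=np.cos(.157),np.sin(.157)
for d in(.0115,):
    C=np.array([.4868-d*c,.084-d*s]);h=C+np.array([c*.068-s*.065,s*.068+c*.065]);print('hinge',h)
kk=np.median(k,0)[:2];v=kk-h;print(np.hypot(*v),'latch',.157-np.arctan2(v[1],v[0]))
z=np.array([np.cos(np.radians(-126)),np.sin(np.radians(-126))]);y=np.array([-z[1],z[0]])
print('z',z,'y',y)
for ph in(-.1,0,.2,.4,.6,.8,1,1.2,1.4,1.6):
    a=.157-ph;p=h+.042*np.array([np.cos(a),np.sin(a)]);t=p-.017*z;print(ph,p.round(4),'tcp',t.round(4))
```

```text
[array([0.57601167, 0.16756168, 0.0925    ]), array([0.57205469, 0.16844085, 0.0925    ]), array([0.57156312, 0.16840454, 0.0925    ])]
hinge [0.53244197 0.15703466]
0.041212163069524535 latch -0.12251199450224146
z [-0.58778525 -0.80901699] y [ 0.80901699 -0.58778525]
-0.1 [0.5731 0.1677] tcp [0.5831 0.1815]
0 [0.5739 0.1636] tcp [0.5839 0.1774]
0.2 [0.5744 0.1552] tcp [0.5844 0.169 ]
0.4 [0.5732 0.1469] tcp [0.5832 0.1607]
0.6 [0.5704 0.139 ] tcp [0.5804 0.1528]
0.8 [0.5661 0.1319] tcp [0.576  0.1456]
1 [0.5604 0.1257] tcp [0.5704 0.1394]
1.2 [0.5536 0.1208] tcp [0.5636 0.1345]
1.4 [0.546  0.1173] tcp [0.556 0.131]
1.6 [0.5378 0.1154] tcp [0.5478 0.1291]
```

step_arm(plan=[{"tx": 0,"ty": 0.006,"tz": -0.012,"roll": 6,"claw": 1},{"tx": 0,"ty": 0.006,"tz": -0.012,"roll": 6,"claw": 1},{"tx": 0,"ty": 0.006,"tz": -0.012,"roll": 6,"claw": 1},{"tx": 0,"ty": 0.006,"tz": -0.012,"roll": 5,"claw": 1},{"tx": 0,"ty": 0,"tz": 0,"roll": 0,"claw": 1}])

```text
t: 9.27
ee_pos: [0.5863, 0.2013, 0.1846]
ee_rot: [[0.022, 0.809, -0.588], [-0.024, -0.588, -0.809], [-0.999, 0.032, 0.007]]
force: [-0.5, 0.6, 0.7]
finger_gap: 0.0003
```

```bash
python3 look.py 19
```

```text
9.2667 [0.5863 0.2013 0.1846] [[0.0218, 0.8085, -0.588], [-0.0245, -0.5876, -0.8088], [-0.9995, 0.032, 0.007]] -126.0190006833885 [-0.5  0.6  0.7] [ 0.12  0.11 -0.05] 0.00026623534465691924
```

step_arm(plan=[{"tx": 0.02,"ty": 0.006,"tz": -0.006,"roll": 0,"claw": 1},{"tx": 0.03,"ty": 0,"tz": 0,"roll": 0,"claw": 1},{"tx": 0.02,"ty": 0,"tz": 0,"roll": 0,"claw": 1},{"tx": 0.003,"ty": 0,"tz": 0,"roll": 0,"claw": 1}])

```text
t: 9.6
ee_pos: [0.5932, 0.1971, 0.1105]
ee_rot: [[0.019, 0.816, -0.578], [-0.026, -0.578, -0.816], [-0.999, 0.031, 0.01]]
force: [-0.5, -0.2, -0.2]
finger_gap: 0.0
```

```bash
python3 look.py 20 side wrist;python3 - <<'E'
import cv2
a=cv2.imread('pics/side20.png');b=cv2.imread('pics/wrist20.png')
def c(i,x,y,wd,h,s): return cv2.resize(i[y:y+h,x:x+wd],None,fx=s,fy=s,interpolation=cv2.INTER_CUBIC)
cv2.imwrite('pics/c20.png',cv2.vconcat([c(a,240,120,160,110,4.5),c(b,160,60,320,220,2.25)[:450]])[:760])
E
```

```text
9.7 [0.5942 0.1975 0.1125] [[0.0219, 0.8148, -0.5793], [-0.0258, -0.5788, -0.8151], [-0.9994, 0.0328, 0.0083]] -125.40047354483924 [-0.7 -0.5  0.3] [ 0.16  0.12 -0.  ] 0.0005574014596331597
```

View pics/c20.png

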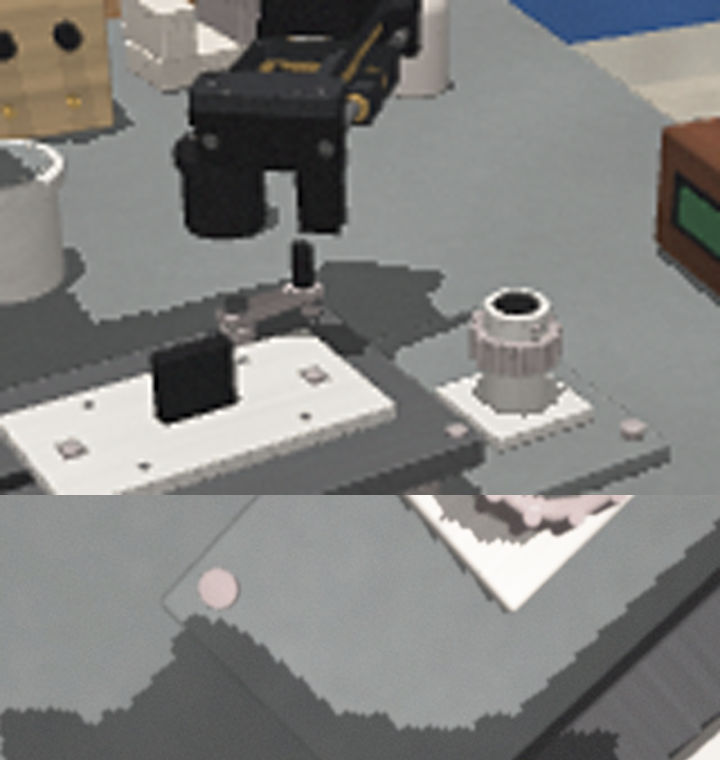

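step_arm(plan=[{"tx": 0.009,"ty": 0,"tz": 0,"roll": 0,"claw": 1},{"tx": 0.005,"ty": 0,"tz": 0.008,"roll": 0,"claw": 1},{"tx": 0.001,"ty": 0,"tz": 0.006,"roll": 0,"claw": 1},{"tx": 0,"ty": 0.002,"tz": 0.004,"roll": 0,"claw": 1}])

```text
t: 10.03
ee_pos: [0.586, 0.1801, 0.1004]
ee_rot: [[0.027, 0.817, -0.576], [-0.025, -0.576, -0.817], [-0.999, 0.037, 0.005]]
force: [-0.0, 0.6, 0.7]
finger_gap: 0.0005
```

```bash
cat > lk2.sh <<'E'
python3 look.py $1 side scene
python3 - <<'E'
import cv2
a=cv2.imread('pics/side$1.png');b=cv2.imread('pics/scene$1.png')
def c(i,x,y,wd,h,s): return cv2.resize(i[y:y+h,x:x+wd],None,fx=s,fy=s,interpolation=cv2.INTER_CUBIC)
cv2.imwrite('pics/c$1.png',cv2.hconcat([c(a,260,120,100,120,4),c(b,300,130,100,120,4)]))
E
E
bash lk2.sh 21
```

```text
10.1333 [0.5868 0.1797 0.1007] [[0.0282, 0.8161, -0.5773], [-0.0252, -0.5767, -0.8165], [-0.9993, 0.0376, 0.0043]] -125.25985772645842 [ 0.3 -1.2 -0.2] [ 0.2   0.13 -0.01] 0.00042920293550527183
```

View pics/c21.png

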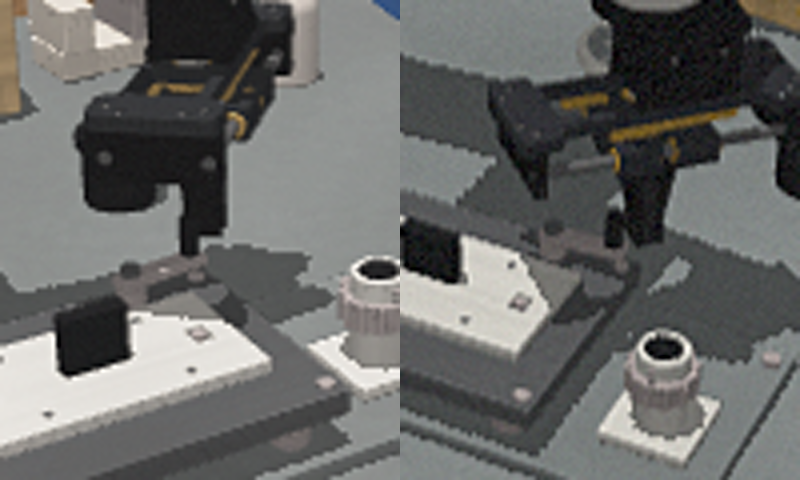

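step_arm(plan=[{"tx": 0,"ty": 0.001,"tz": 0.005,"roll": 0,"claw": 1},{"tx": 0.001,"ty": 0.001,"tz": 0.005,"roll": 0,"claw": 1},{"tx": 0,"ty": 0.001,"tz": 0.005,"roll": 0,"claw": 1},{"tx": 0,"ty": 0.001,"tz": 0.005,"roll": 0,"claw": 1}])

```text
t: 10.47
ee_pos: [0.5868, 0.1621, 0.1034]
ee_rot: [[0.05, 0.815, -0.577], [-0.02, -0.577, -0.816], [-0.999, 0.053, -0.013]]
force: [3.7, 1.3, -0.9]
finger_gap: 0.0004
```

```bash
bash lk2.sh 22
```

```text
10.5667 [0.586  0.1614 0.1033] [[0.0481, 0.8147, -0.5779], [-0.0208, -0.5777, -0.816], [-0.9986, 0.0513, -0.0108]] -125.30703635175362 [ 2.7  0.2 -0.1] [ 0.25 -0.32  0.  ] 0.0008635222077829815
```

View pics/c22.png

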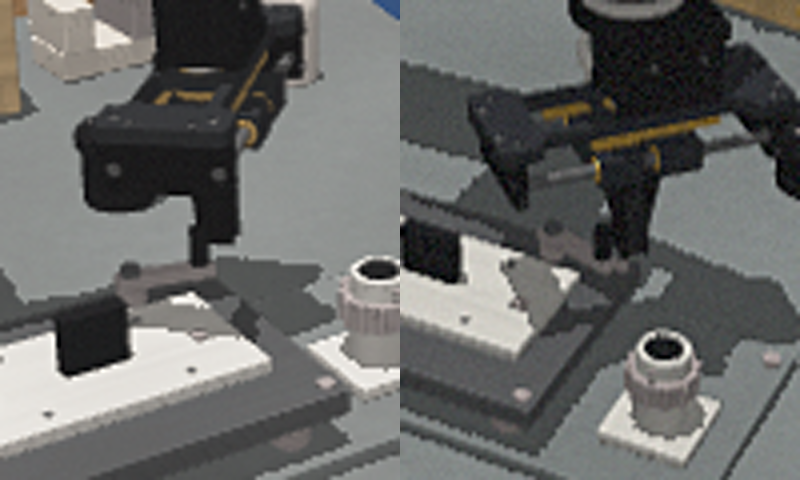

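step_arm(plan=[{"tx": 0.001,"ty": 0.001,"tz": 0.006,"roll": 0,"claw": 1},{"tx": 0.001,"ty": 0.001,"tz": 0.006,"roll": 0,"claw": 1},{"tx": 0.001,"ty": 0.001,"tz": 0.006,"roll": 0,"claw": 1},{"tx": 0.0,"ty": 0,"tz": 0.006,"roll": 0,"claw": 1}])

```text
t: 10.9
ee_pos: [0.5755, 0.139, 0.1012]
ee_rot: [[0.052, 0.815, -0.577], [-0.021, -0.576, -0.817], [-0.998, 0.054, -0.013]]
force: [1.4, 0.8, 0.4]
finger_gap: 0.0005
```

```bash
bash lk2.sh 23
```

```text
11.0 [0.5739 0.1386 0.1009] [[0.0482, 0.8151, -0.5774], [-0.0211, -0.5771, -0.8164], [-0.9986, 0.0515, -0.0106]] -125.266951481929 [-0.1 -0.9 -0.1] [ 0.07  0.13 -0.05] 0.000544801478430234
```

View pics/c23.png

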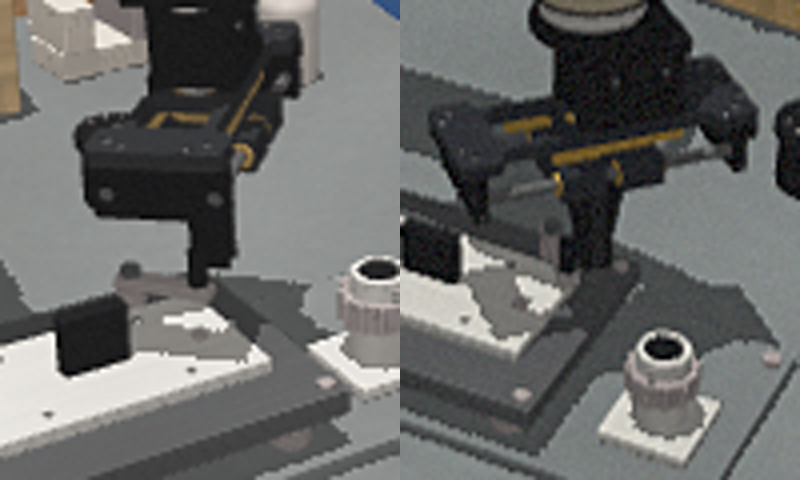

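step_arm(plan=[{"tx": 0.001,"ty": -0.001,"tz": 0.005,"roll": 0,"claw": 1},{"tx": 0.001,"ty": -0.0015,"tz": 0.005,"roll": 0,"claw": 1},{"tx": 0.0,"ty": -0.002,"tz": 0.005,"roll": 0,"claw": 1},{"tx": 0.0,"ty": -0.002,"tz": 0.004,"roll": 0,"claw": 1}])

```text
t: 11.33
ee_pos: [0.5556, 0.1259, 0.0977]
ee_rot: [[0.046, 0.815, -0.577], [-0.021, -0.577, -0.816], [-0.999, 0.05, -0.01]]
force: [1.3, 1.4, 1.9]
finger_gap: 0.0005
```

```bash
bash lk2.sh 24
```

```text
11.4333 [0.5545 0.1258 0.0975] [[0.0438, 0.8152, -0.5775], [-0.0212, -0.5771, -0.8164], [-0.9988, 0.048, -0.008]] -125.27441101781203 [-0.2  1.   0. ] [ 0.06  0.18 -0.09] 0.0007968850218207485
```

View pics/c24.png

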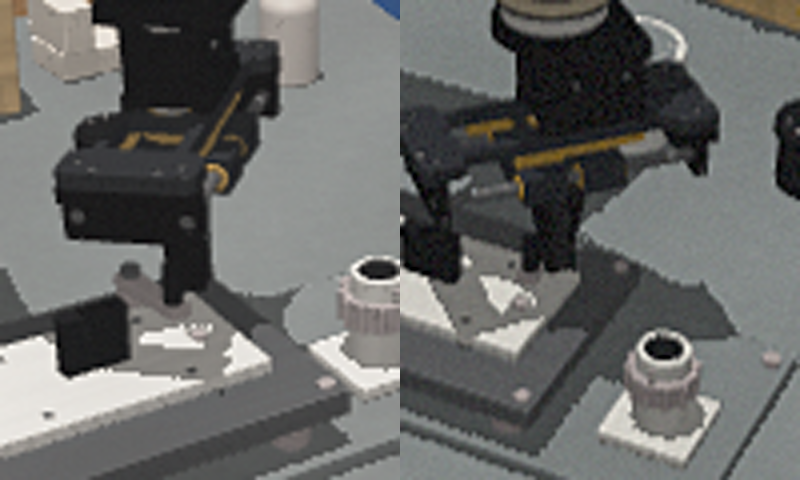

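step_arm(plan=[{"tx": -0.001,"ty": -0.0025,"tz": 0.003,"roll": 0,"claw": 1},{"tx": 0,"ty": -0.0025,"tz": 0.003,"roll": 0,"claw": 1},{"tx": 0,"ty": -0.001,"tz": 0.001,"roll": 0,"claw": 1}])

```text
t: 11.68
ee_pos: [0.5468, 0.1239, 0.0985]
ee_rot: [[0.049, 0.815, -0.578], [-0.02, -0.577, -0.816], [-0.999, 0.051, -0.012]]
force: [5.9, 2.3, -1.8]
finger_gap: 0.0001
```

```bash
bash lk2.sh 25
```

```text
11.7833 [0.5468 0.1239 0.0984] [[0.0478, 0.815, -0.5776], [-0.0204, -0.5773, -0.8163], [-0.9986, 0.0508, -0.011]] -125.28086972266446 [ 4.3  1.1 -0.9] [ 0.53 -0.48  0.05] 0.0008528286918265452
```

View pics/c25.png

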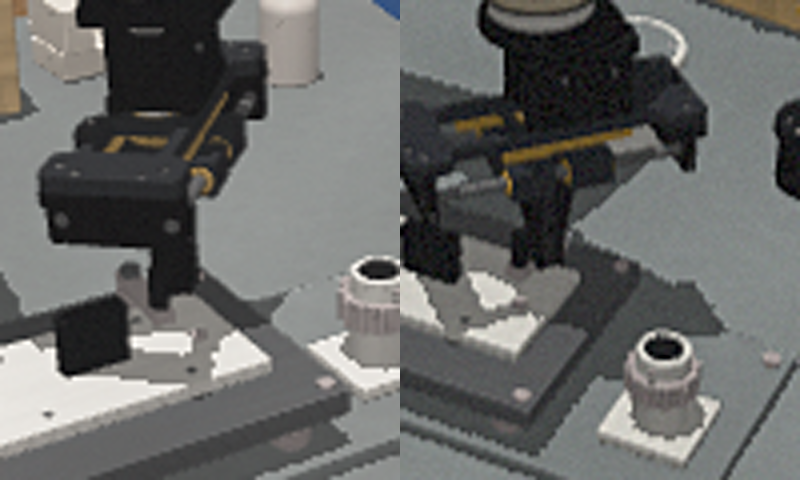

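The force has risen to about 5 N and holds, which suggests the end stop. Backing off and lifting away.

step_arm(plan=[{"tx": -0.001,"ty": 0.006,"tz": -0.007,"roll": 0,"claw": 1},{"tx": -0.02,"ty": 0.002,"tz": -0.004,"roll": 0,"claw": 1},{"tx": -0.04,"ty": 0,"tz": 0,"roll": 0,"claw": 1},{"tx": -0.04,"ty": 0,"tz": 0,"roll": 0,"claw": 1},{"tx": 0,"ty": 0,"tz": -0.04,"roll": 0,"claw": 1},{"tx": 0,"ty": 0,"tz": -0.03,"roll": 0,"claw": 1},{"tx": 0,"ty": 0,"tz": 0,"roll": 0,"claw": 1}])

```text
t: 12.37
ee_pos: [0.5866, 0.1862, 0.2013]
ee_rot: [[0.018, 0.815, -0.579], [-0.026, -0.578, -0.815], [-0.999, 0.03, 0.011]]
force: [0.8, -0.0, -0.2]
finger_gap: 0.0
```

```bash
python3 look.py 26 side scene wrist;python3 - <<'E'
import cv2
a=cv2.imread('pics/scene26.png');b=cv2.imread('pics/side26.png')
def c(i,x,y,wd,h,s): return cv2.resize(i[y:y+h,x:x+wd],None,fx=s,fy=s,interpolation=cv2.INTER_CUBIC)
cv2.imwrite('pics/c26s.png',c(a,235,160,160,110,5));cv2.imwrite('pics/c26d.png',c(b,200,170,160,110,5))
E
```

```text
12.5167 [0.5823 0.1829 0.199 ] [[0.0096, 0.8146, -0.58], [-0.0289, -0.5796, -0.8144], [-0.9995, 0.0246, 0.018]] -125.45802949375089 [ 0.2 -0.2 -0.4] [0.08 0.19 0.02] 0.0003217744138035969
```

View pics/c26s.png

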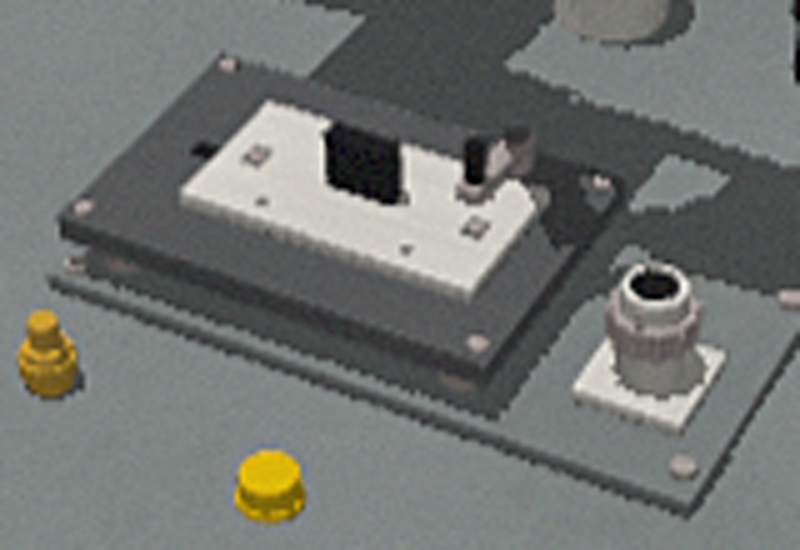

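View pics/c26d.png

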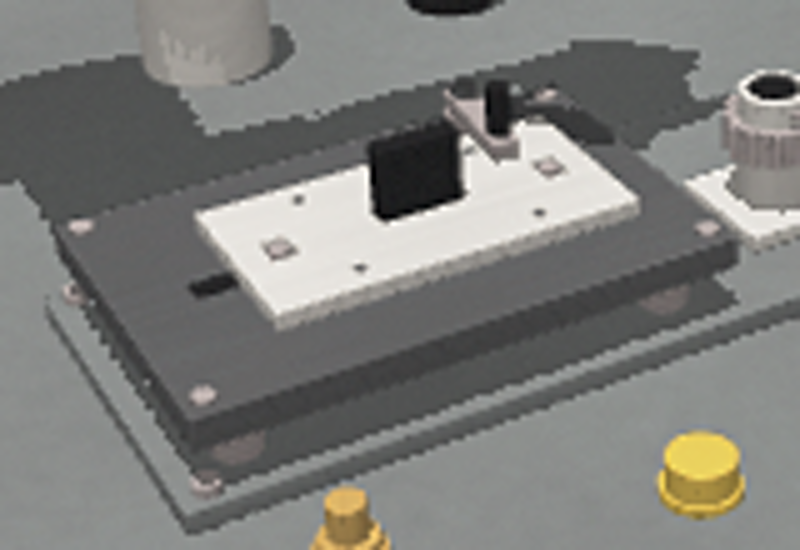

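View pics/scene26.png

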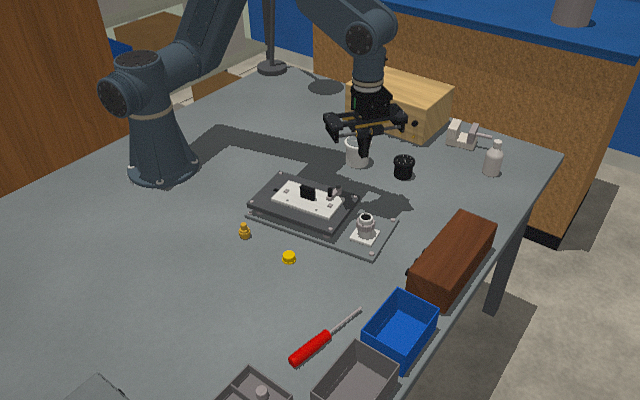

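Latch across the plate: the knob top is at (475,142) in the scene crop and (497,86) in the side crop. The plate is flush and the bystanders are where they were. Checking the latch angle, then handing in.

Run:
```python
from h import *
S,D=[pickle.load(open(n+'26.pkl','rb')) for n in ('scene','side')]
h=np.array([.53244,.15703])
for k in(ray(D,uncrop([(497,86)],200,170,5)[0],.0925),ray(S,uncrop([(475,142)],235,160,5)[0],.0925)):
    v=k[:2]-h;print(k,np.hypot(*v),.157-np.arctan2(v[1],v[0]))
from plant import r
s=r.sense();print(s['force'],s['t'])
```

```text
[0.53326553 0.11329746 0.0925    ] 0.04374032934662366 1.7089218863759381
[0.53570731 0.11415894 0.0925    ] 0.04299538291406969 1.6517309652650787
[ 0.20403054 -0.18951556 -0.38100223] 12.5167
```

```bash
python3 -c "
from plant import r
print(r.hand_in())"
```

```text
the job is handed in; nothing more can be done
None
```

The plate is on the deck over both pins, the latch is across it, and I handed the job in at about 12.5 s of the 72 s. The hand-in gives no verdict, so these are my own last checks.

- **Plate:** I gripped it by the bar and lowered it while centring the +x slot over its pin with the wrist camera. The slots went straight over both pins, so no sliding on the tips was needed. After release, the scene and side pictures showed it flush, with both pins showing in their slots.
- **Deck load:** The highest reading while seating corresponds to about 6–7 N on the deck, so it should have gone down by about 1 mm at most. I had no direct reading of the deck joint.
- **Latch:** I pushed the knob round with closed fingers until the force rose to about 5 N and held, then backed off and lifted clear. The two cameras give latch angles of about 1.65 and 1.71 rad; 1.71 is past the 1.65 end stop, which is within camera error. Both are well above the 1.35 needed.
- **Bystanders:** The gauge, tachometer, plug, dust cap and screwdriver looked unmoved in the final picture. I checked them only by eye.
- **Gripper:** At hand-in it was at about 0.2 m height with under 0.5 N on the tool, touching nothing.

The hand tilted by up to about 0.05 rad during the small moves. I could not correct that with the moves available, and it had no visible effect on the result.

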